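Set the model stand, then hold the curing lamp over the tooth

TASK

In this dental lab, first set the model stand with its black grip tab: swivel it until its arm lies straight above the rib on the foot, tilt it until its plate is level, and let go. Then draw the curing lamp out of its slanted holster, turn it so that its nose points straight down, and keep it raised with the nose about 30 mm above the tall middle tooth on the stand, without touching the stand with the lamp. Finish while still holding the lamp there, at rest; leave the cup, the jar and the loose plaster cast where they are.

Things in the scene. Friction and masses are not known exactly. Their poses are not given: they have to be found in the camera images.
- stand: Foot of the model stand, fixed: grey disc 110 mm wide, 30 mm high, on the left or right of the bench. Origin under its centre, z up; x points along the index rib (6 mm wide, 14 mm high, 50 to 95 mm from the centre). The swivel axis is vertical through the origin; the tilt axis crosses it 55 mm above the bench.
- stand_swivel (a joint): Swivel of the stand about the vertical, rad: 0 when the arm with the black tab lies straight above the rib, positive turned anticlockwise seen from above. Range -1.3 to 1.3, starts between 0.35 and 0.9. Stays where it is left (friction 0.15 N m).
- stand_tilt (a joint): Tilt of the stand's plate about a horizontal axis square to its arm, rad: 0 when level, positive with the tab raised. Range -0.45 to 0.6, starts between 0.2 and 0.45. Stays where it is left (friction 0.25 N m).
- handle (a point): Grip point of the stand's black upright tab: 10 mm thick (along y), 26 mm long (along x), 36 mm high on a 10 mm wide arm; the point is 20 mm above the arm's top. Axes are the plate's: x along the arm, z square to the plate; pinch along y. It lies 85 mm along x and 28 mm along z from where the tilt and swivel axes cross.
- tooth_top (a point): Top of the tall middle tooth (13 x 12 mm) of the plaster section on the stand's plate; its four neighbours are 7 mm lower. In the plate's axes 8 mm along -x and 44 mm along z from where tilt and swivel axes cross: 99 mm above the bench when the plate is level.
- holster: Grey lamp holster, fixed. Origin under its foot, z up. Its square sleeve, 39 mm wide outside, 50 mm deep, leans 50 degrees from vertical; its open mouth faces up and towards the holster's +x, away from the robot; mouth centre 27 mm along x, 94 mm up; an 18 mm wide lip runs on 26 mm under the bar. The lamp sits in it with 2.5 mm play and is drawn out along its axis: bar free after 50 mm, nose after 100 mm.
- lamp_grip (a point): Grip point of the curing lamp: white square bar 26 x 26 x 120 mm with a thin dark nose 50 mm long. On the bar's axis, 30 mm from its tail end, near the centre of mass, 140 mm from the nose tip; 70 mm of bar stands free of the holster. z runs from nose to tail; y is level in the holster: pinch along y. 0.1 to 0.25 kg.
- lamp_tip (a point): End of the lamp's nose, on its axis, 12 mm across, 140 mm from lamp_grip along the lamp's -z. Axes as the lamp.
- cup: Bystander: orange cup, 72 mm wide, 75 mm high, origin under its centre.
- jar: Bystander: clear jar with a cap, 44 mm wide, 60 mm high, origin under its centre.
- cast: Bystander: loose plaster cast, 50 x 60 x 30 mm, origin under its centre.
There are look-alikes about, which are no part of the job. What is shaped like the stand but blue is not meant.

How it is judged (in metres and radians):
On the way, in this order (a step that is already met when the one before it is completed fails the run):
1. the stand is set: arm above the rib within 0.12 rad, plate level within 0.10 rad, and let go (value of joint stand_swivel between -0.12 and 0.12 rad and value of joint stand_tilt between -0.1 and 0.1 rad and contact force between the fingers and stand below 0.1 N), for 0.3 s.
2. the lamp is drawn clear of its holster and raised (distance between lamp_tip and holster above 0.1 m and height (world z) of lamp_tip above 0.08 m and contact force between lamp and holster below 0.1 N and contact force between the fingers and lamp above 1 N), for 0.2 s.
At the end, for the whole second after the job is handed in: Lamp at rest in the fingers, within 0.25 rad of nose-down, tip within 18 mm sideways of the tall tooth and 12 to 55 mm above it, touching neither stand nor holster; swivel within 0.12 and tilt within 0.10 rad of 0, robot off the stand; cup, jar, cast moved under 30 mm (all of step 1 and angle between lamp_tip's own z axis and vertical below 0.25 rad and horizontal distance between lamp_tip and tooth_top below 0.018 m and z of lamp_tip in the frame of tooth_top between 0.012 and 0.055 m and height (world z) of lamp_tip above 0.105 m and contact force between the fingers and lamp above 1 N and contact force between each of lamp, the arm and stand below 0.1 N and contact force between lamp and holster below 0.1 N and linear speed of lamp below 0.03 m/s and distance of each of cup, jar, cast from where it was at the start of the episode below 0.03 m); the arm keeps its last pose, push and grip.
It fails at once if the lamp knocks the stand (contact force between lamp and stand above 0.5 N).
It fails at once if the cup is disturbed (distance of cup from where it was at the start of the episode above 0.03 m).
It fails at once if the jar is disturbed (distance of jar from where it was at the start of the episode above 0.03 m).
It fails at once if the cast is disturbed (distance of cast from where it was at the start of the episode above 0.03 m).
It also fails if it takes over 61 s, if anything falls off the work surface, if the arm or the gripper's body presses on something with over 40 N, if the wrist force passes 120 N, or if a joint passes its speed limit or range.

ROBOT

A 6-joint arm with a two-finger parallel gripper is mounted at the origin on the work surface. World frame = base frame: x ahead of the robot, y to its left, z up, the work surface at z = 0. Lengths are in m, angles in degrees, forces in N, time in s.
With the tool pointing down it reaches from about 0.375 to 0.9 m from the base axis. Payload 3.1 kg.
Tool frame: the origin (TCP) lies midway between the tips of the shut fingers; the grasp point (between the pads) lies bot.pinch_z behind it (bot.pinch_z is the distance from the TCP to the grasp point, in m); z points along the fingers, y is the direction in which the jaws open and shut (so a half turn about z gives the same grasp; the last joint's range is limited). The gripper opens to 87 mm and grips with 3 to 60 N. Pads are 19 mm wide; open, the fingers measure 117 mm over their backs; the gripper's body (75 mm by 190 mm) begins 51 mm behind the grasp point.
Start: joints at [-86.889, 30.224, 82.088, -0, 67.689, -10.227], TCP at [0.144, -0.608, 0.183] pointing down, gripper open.
Joint ranges: [-176.69, 176.69], [-43.24, 126.21], [12.49, 139.97], [-82, 262], [0, 151.66], [-163.58, 163.58]. Speed limits (degrees/s): [159.86, 159.86, 180, 180, 180, 180].

INTERFACE

Orientations are given as a 3x3 rotation matrix whose columns are the frame's x, y, z axes.
In Python, from rig import bot gives the robot as it stands.
- The arm moves only by the tool apply_moves, never from a script. Its argument "motion" is text: rows parted by semicolons, each of 7 numbers parted by spaces: the shift along the tool's x, y, z in m, then the turn, a rotation vector about the tool's x, y, z in degrees, then the finger opening in m, from 0 to 0.087. A call has exactly 8 rows; each row is the pose to reach, as a shift and turn from the pose commanded when the call began, along the tool's axes at that moment; what a row does not reach only later rows make up. A row lasts 1/8 s, in which the tool goes at most 62.5 mm and 10.7 degrees, less where a joint would pass 70% of its speed; a pose out of reach is approached as far as the arm can. A call with a gripper value outside its range is refused whole. The fingers move at their own pace and stop on an object; the grip force is fixed at half the most. Time passes only in rows, so rows that repeat a pose let the fingers close, or fill a call up. It gives the time, the measured TCP pose, the force and the opening at its end, in the units of the state.
- bot.read_state(): the state, without advancing time (a new reading comes with each control period).
- bot.capture(name): name is "scene" or "top" or "wrist"; returns the picture (384x512x3 uint8, red, green, blue); there is no depth.
- bot.get_calibration(name): a dict with "fx", "fy", "cx", "cy" (pixels), "rvec" (rotation vector, rad) and "tvec" (3), from world to camera coordinates, as OpenCV has them. Camera axes: x right, y down, z forward; pixel columns grow to the right and rows downward; lengths in m; the calibration is good to about 2 mm. A picture is of the moment at which its call begins: read the wrist's pose just before it. get_calibration takes no time and is no camera call; for the wrist camera it gives the pose at the moment of the call.
- bot.hand_in(): hands the job in, once; it reports no verdict.
Trained networks look in the newest picture that a camera, given by its name, has taken for a name from the list of things; names that differ only in an ending like _2 or _b are one class to them, and where a whole thing is asked for, a point or a joint stands for the part that bears it (a point fixed in the world has none). Each returns a list of dicts, best first, with "p" (0 to 1); they miss things now and then, are a little off and sometimes report something else, mostly with a low value. They report only what shows in the picture. A call takes as long as a camera call. They do not tell look-alikes from the thing itself.
- bot.find_in(name, camera): "point" ([x, y, z] in m, in world coordinates, good to about 4 mm: the middle of the surface that is visible of it).
The state is a dict: "time_s": time; "joint_positions": joint angles; "qvel": joint speeds; "tau": joint torques, N m; "position": TCP position; "tcp_rot": TCP orientation; "force": force on the tool from outside, world axes, zero at the start; "moment": the same for the moment, N m; "opening": opening from 0.0 (shut) to 1.0 (fully open).
Only numpy, scipy, OpenCV 4.12 (cv2) and the standard library are available. Lean on these libraries where they do the work, as an engineer would, in place of code of your own. Each camera call takes 0.05 s, during which the arm holds its last target.

## Working session

There is one attempt and no reset: what is moved stays moved. The work goes in short steps, Python scripts to look and compute and a tool call to move; the robot and the scene stay as the last step left them, time stands still between calls to the robot, and variables do not carry over. Pictures are saved under pics/ and viewed, and the job is handed in when it is done.

Besides the shell and the picture viewer there is one more tool, called after ">>>" as a command line: name --argument value ..., lists and objects as JSON in quotes. apply_moves: Moves the arm, as the interface text tells. Its arguments: {"type":"object","properties":{"motion":{"type":"string"}},"required":["motion"]}

```bash
ls; mkdir -p pics; python3 - <<'E'
from rig import bot
import cv2
print(bot.read_state()); print(bot.pinch_z)
for n in ["scene","top","wrist"]:
    im=bot.capture(n); cv2.imwrite(f"pics/{n}0.png",im[:,:,::-1]); print(n,bot.get_calibration(n))
E
```

```text
pics
{'time_s': 0.0, 'joint_positions': array([-8.68893996e+01,  3.02782278e+01,  8.21569846e+01, -1.64459893e-04,
        6.76859223e+01, -1.02275618e+01]), 'qvel': array([ 0.07902533,  0.04726467, -0.03586219,  0.06327139,  0.00218889,
       -0.00224515]), 'tau': array([-2.70339951e-04, -4.40040135e+01, -1.76594836e+01,  6.33455906e-02,
        5.82415215e-02, -1.62336551e-04]), 'position': array([ 0.14416679, -0.60731928,  0.18187629]), 'tcp_rot': array([[ 9.73025201e-01,  2.30698819e-01, -1.17375342e-04],
       [ 2.30698548e-01, -9.73022982e-01,  2.11093773e-03],
       [ 3.72781936e-04, -2.08107393e-03, -9.99997765e-01]]), 'force': array([-0.01189086,  0.26522396,  0.41072429]), 'moment': array([0.02149932, 0.03284614, 0.01719726]), 'opening': 1.0005347057548024}
0.0187
scene {'fx': 481.2812008513938, 'fy': 481.2812008513938, 'cx': 256.8050499932416, 'cy': 191.70062915402298, 'rvec': array([ 1.41327122,  1.93878581, -0.97652437]), 'tvec': array([ 0.17835752, -0.26889177,  1.97726428])}
top {'fx': 402.1618468573434, 'fy': 402.1618468573434, 'cx': 248.95162093286862, 'cy': 195.58544162465924, 'rvec': array([ 2.15908828, -2.17412246,  0.07988533]), 'tvec': array([0.01381773, 0.61224543, 1.14535707])}
wrist {'fx': 276.031622361502, 'fy': 276.031622361502, 'cx': 253.2050933105215, 'cy': 193.30078007540416, 'rvec': array([-2.2958057 ,  1.81408213,  0.24086569]), 'tvec': array([-0.62494062, -0.03154776,  0.38984464])}
```

View pics/scene0.png

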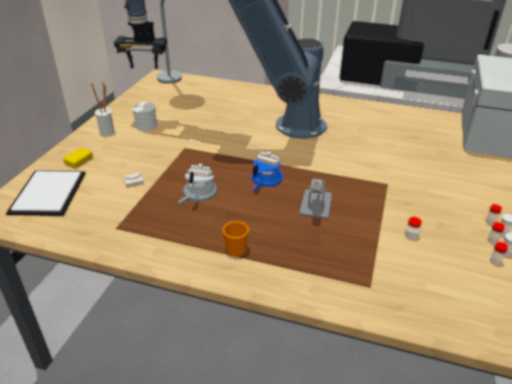

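View pics/top0.png

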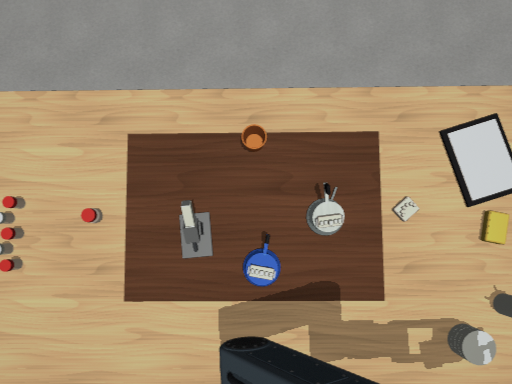

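View pics/wrist0.png

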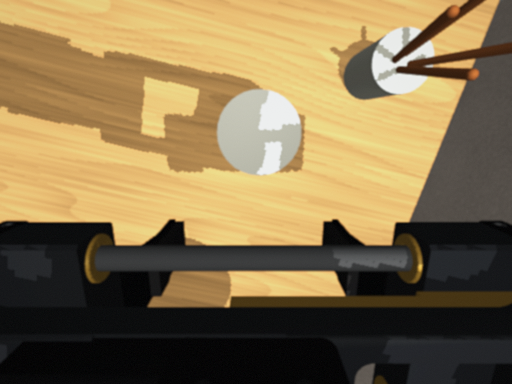

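Top view: the grey stand is at (326,217), with its tab at (326,188) and rib at about (334,193). The blue look-alike is at (262,267). The holster and lamp are at (196,235)/(188,215), cup (254,137), cast (406,209), red-capped jar (90,215). The other jars sit far left. I'll choose the grey stand and crop close.

```bash
cat > h.py <<'E'
from rig import bot
import cv2, numpy as np
np.set_printoptions(precision=4,suppress=True)
def cal(n):
    c=bot.get_calibration(n); R=cv2.Rodrigues(np.array(c["rvec"]))[0]
    K=np.array([[c["fx"],0,c["cx"]],[0,c["fy"],c["cy"]],[0,0,1]]); return K,R,np.array(c["tvec"])
def proj(P,C):
    K,R,t=C; p=K@(R@np.asarray(P,float).reshape(-1,3).T+t[:,None]); return (p[:2]/p[2]).T
def back(uv,z,C):
    K,R,t=C; d=R.T@np.linalg.solve(K,[uv[0],uv[1],1]); o=-R.T@t; return o+d*(z-o[2])/d[2]
def crop(im,u0,v0,u1,v1,s,name):
    cv2.imwrite(name,cv2.resize(im[v0:v1,u0:u1,::-1],None,fx=s,fy=s,interpolation=cv2.INTER_CUBIC))
E
python3 - <<'E'
from h import *
for cam in ["top","scene"]:
    bot.capture(cam)
    for n in ["stand","handle","tooth_top","holster","lamp_grip","cup","jar","cast"]:
        print(cam,n,[(np.round(d["point"],3).tolist(),round(d["p"],2)) for d in bot.find_in(n,cam)])
im=bot.capture("top"); a=im[170:250,285:365]; b=im[190:270,160:240]
cv2.imwrite("pics/c1.png",cv2.resize(np.hstack([a,b])[:,:,::-1],None,fx=5,fy=5,interpolation=cv2.INTER_CUBIC))
im=bot.capture("scene"); a=im[150:220,160:240]; b=im[165:235,280:360]
cv2.imwrite("pics/c2.png",cv2.resize(np.hstack([a,b])[:,:,::-1],None,fx=5,fy=5,interpolation=cv2.INTER_CUBIC))
C=cal("top")
for uv in [(326,217),(334,193),(326,188)]: print(uv,back(uv,0.03,C))
print(bot.read_state()["time_s"])
E
```

```text
top stand [([0.413, -0.029, 0.061], 0.91), ([0.554, -0.199, 0.069], 0.74)]
top handle [([0.554, -0.204, 0.076], 0.95), ([0.415, -0.026, 0.064], 0.55)]
top tooth_top [([0.559, -0.203, 0.072], 0.57)]
top holster [([0.502, 0.156, 0.01], 0.66)]
top lamp_grip [([0.556, 0.17, 0.126], 0.6)]
top cup [([0.789, -0.002, 0.031], 0.71)]
top jar [([0.56, 0.461, 0.066], 0.49)]
top cast [([0.574, -0.443, 0.016], 0.73)]
scene stand [([0.427, -0.023, 0.063], 0.97), ([0.58, -0.198, 0.03], 0.91)]
scene handle [([0.556, -0.199, 0.078], 0.94), ([0.42, -0.029, 0.067], 0.86)]
scene tooth_top [([0.558, -0.203, 0.075], 0.97), ([0.42, -0.03, 0.068], 0.91)]
scene holster [([0.527, 0.171, 0.012], 0.74)]
scene lamp_grip []
scene cup [([0.794, -0.004, 0.052], 0.71)]
scene jar [([0.576, 0.467, 0.034], 0.61)]
scene cast [([0.589, -0.442, 0.019], 0.63)]
(326, 217) [ 0.5483 -0.2127  0.03  ]
(334, 193) [ 0.6178 -0.2375  0.03  ]
(326, 188) [ 0.6326 -0.2147  0.03  ]
1.15
```

View pics/c1.png

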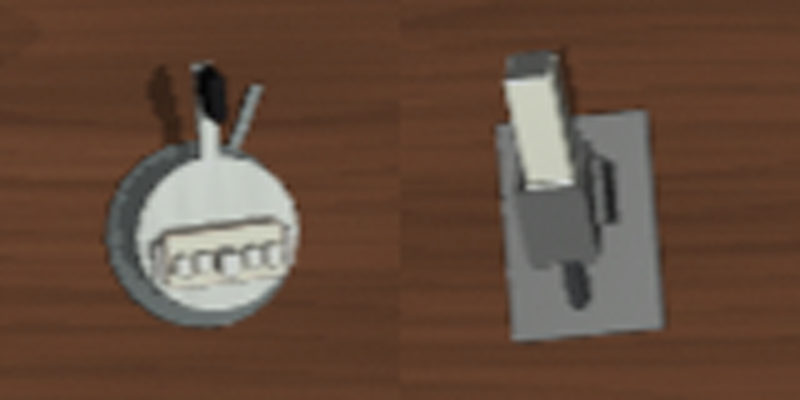

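View pics/c2.png

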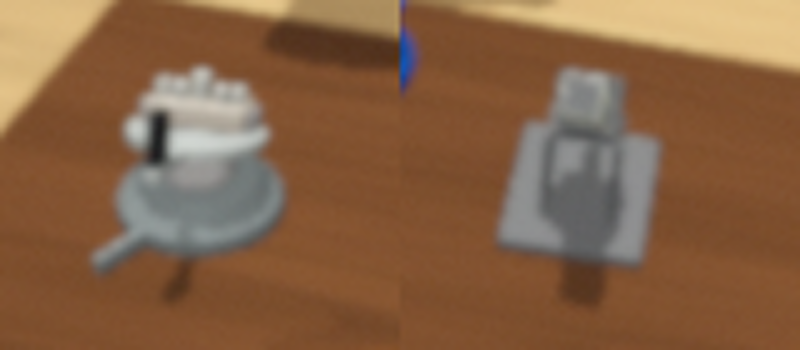

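```bash
cat > fit.py <<'E'
from h import *
from scipy.optimize import least_squares
C=cal("top")
o=np.array([285,170])
P=lambda a: np.array(a)/5.+o-0.4
# foot rim (top z=.03 visible edge): left side & bottom pts
rim=[P(p) for p in [(108,235),(118,190),(140,162),(150,303),(180,322),(215,326),(250,315)]]
pts=np.array([back(r,0.025,C)[:2] for r in rim])
f=least_squares(lambda q: np.hypot(*(pts-q).T)-0.055,[.55,-.21])
print("foot centre",f.x,f.fun)
c=f.x
tip=back(P((257,88)),0.012,C); mid=back(P((238,148)),0.012,C)
print("rib",tip,mid,"dist",np.hypot(*(tip[:2]-c)), "dir",np.degrees(np.arctan2(*(tip[:2]-c)[::-1])),np.degrees(np.arctan2(*(tip-mid)[:2][::-1])))
# arm/tab
for sw in [0]:
    arm=back(P((206,95)),0.11,C); print("tab",arm, np.degrees(np.arctan2(*(arm[:2]-c)[::-1])),np.hypot(*(arm[:2]-c)))
E
python3 fit.py
```

```text
foot centre [ 0.5525 -0.2125] [ 0.0013  0.0003 -0.0007 -0.0018  0.0003  0.0006  0.0001]
rib [ 0.6366 -0.2473  0.012 ] [ 0.6012 -0.2352  0.012 ] dist 0.09104826239931996 dir -22.44787735628199 -18.79042509974599
tab [ 0.6222 -0.2001  0.11  ] 10.135223052315295 0.07082911803792959
```

```bash
cat >> h.py <<'E'
from scipy.spatial.transform import Rotation as Rot
def st():
    s=bot.read_state(); return np.array(s["position"]),np.array(s["tcp_rot"]),s
def delta(p,R):
    """shift & rotvec in tool axes from measured pose to target"""
    p0,R0,_=st(); return R0.T@(np.asarray(p)-p0), np.degrees(Rot.from_matrix(R0.T@R).as_rotvec())
def down(ang): # tool x at ang deg, z down
    a=np.radians(ang); x=np.array([np.cos(a),np.sin(a),0]); z=np.array([0,0,-1.]); return np.c_[x,np.cross(z,x),z]
E
python3 - <<'E'
from h import *
K,R,t=cal("wrist"); p,R0,s=st()
o=-R.T@t
print("cam in tool",R0.T@(o-p)); print("cam axes in tool (cols)\n",R0.T@R.T)
for tgt in [(0.60,-0.205,0.25),(0.52,-0.22,0.28)]:
    print(delta(tgt,down(9)))
E
```

```text
cam in tool [ 0.0711  0.0005 -0.2021]
cam axes in tool (cols)
 [[ 0.0005 -0.9655 -0.2603]
 [ 1.      0.0002  0.001 ]
 [-0.0009 -0.2603  0.9655]]
(array([ 0.5365, -0.2871, -0.0672]), array([-0.003 ,  0.0008,  4.338 ]))
(array([ 0.4552, -0.2909, -0.0972]), array([-0.003 ,  0.0008,  4.338 ]))
```

>>> apply_moves --motion "0.06 -0.04 -0.01 0 0 4 0.087; 0.12 -0.08 -0.02 0 0 4 0.087; 0.17 -0.115 -0.02 0 0 4 0.087; 0.22 -0.15 -0.02 0 0 4 0.087; 0.27 -0.185 -0.02 0 0 4 0.087; 0.32 -0.22 -0.02 0 0 4 0.087; 0.38 -0.255 -0.02 0 0 4 0.087; 0.43 -0.29 -0.02 0 0 4 0.087"

```text
time_s: 2.15
position: [0.4837, -0.2402, 0.2032]
tcp_rot: [[0.987, 0.162, 0.001], [0.162, -0.987, -0.001], [0.001, 0.001, -1.0]]
force: [1.0, -0.7, -0.2]
opening: 1.001
```

```bash
python3 - <<'E'
from h import *
import time
im=bot.capture("wrist"); C=cal("wrist"); p,R,s=st(); print(p,s["time_s"],s["opening"])
np.savez("w1.npz",K=C[0],R=C[1],t=C[2],im=im)
cv2.imwrite("pics/w1.png",cv2.resize(im[:,:,::-1],None,fx=1.5,fy=1.5))
E
```

```text
[ 0.4883 -0.2335  0.2033] 2.2 1.0059170867674183
```

View pics/w1.png

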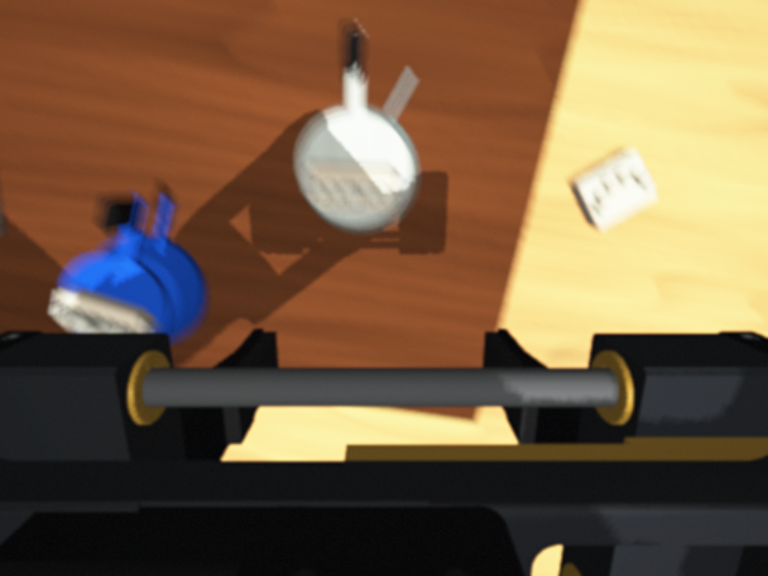

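The stand is at about (235,105) in native pixels, its tab at (235,30) and its rib at (268,62). The arm was still settling, so I'll retake and zoom.

```bash
python3 - <<'E'
from h import *
p,R,s=st();C=cal("wrist");im=bot.capture("wrist");  print(p,s["time_s"]); p,R,s=st(); print(p,s["qvel"])
np.savez("w1.npz",K=C[0],R=C[1],t=C[2],im=im)
crop(im,170,0,310,160,5,"pics/w2.png")
E
```

```text
[ 0.4883 -0.2335  0.2033] 2.2
[ 0.4856 -0.2366  0.2031] [-5.1883 -0.2152  1.1469 -4.4707 -0.1931 -3.2327]
```

View pics/w2.png

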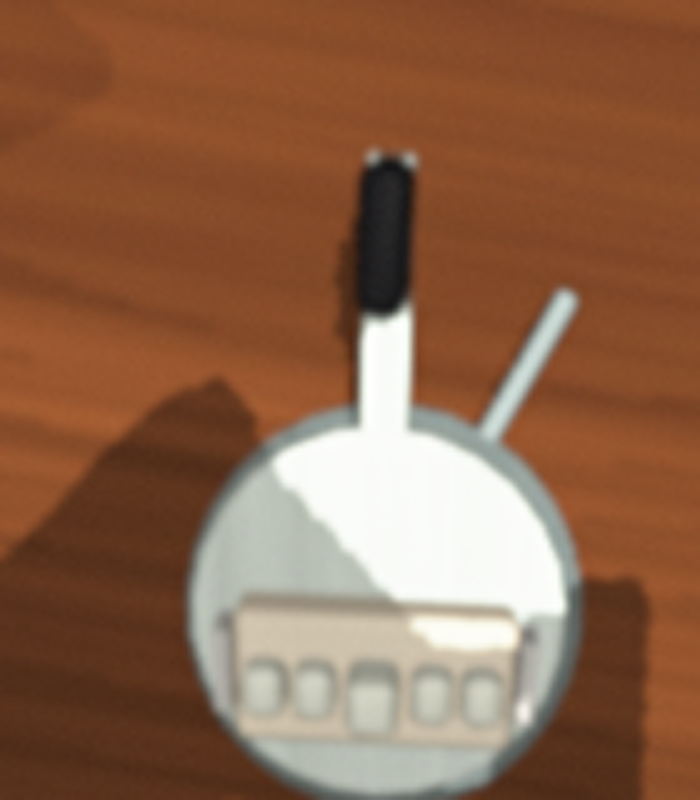

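```bash
cat > fit2.py <<'E'
from h import *
from scipy.optimize import least_squares
d=np.load("w1.npz"); W=(d["K"],d["R"],d["t"]); T=cal("top")
w=lambda a: np.array(a)/5.+[170,0]-.4
o=lambda a: np.array(a)/5.+[285,170]-.4
def model(q):
    cx,cy,ph,sw,ti=q
    def foot(x,y,z): return np.array([cx+np.cos(ph)*x-np.sin(ph)*y,cy+np.sin(ph)*x+np.cos(ph)*y,z])
    def plate(x,y,z):
        xx=x*np.cos(ti)-z*np.sin(ti); zz=x*np.sin(ti)+z*np.cos(ti)
        a=ph+sw; return np.array([cx+np.cos(a)*xx-np.sin(a)*y,cy+np.sin(a)*xx+np.cos(a)*y,.055+zz])
    return foot,plate
rimT=[o(p) for p in [(108,235),(118,190),(140,162),(150,303),(180,322),(215,326),(250,315)]]
rimW=[w(p) for p in [(190,600),(205,520),(265,445),(340,410),(440,412),(520,450),(570,530),(582,590)]]
def res(q):
    f,p=model(q); r=[]
    r+=list(proj(f(.095,0,.014),W)[0]-w((567,292)))
    r+=list((proj(f(.095,0,.014),T)[0]-o((257,87))))
    r+=list((proj(p(.098,0,.008),W)[0]-w((391,157))))
    r+=list((proj(p(-.008,0,.044),W)[0]-w((372,695))))
    u=proj(p(.072,0,.044),W)[0]-w((382,315)); r+=list(u)
    for rim,C in((rimT,T),(rimW,W)):
        for uv in rim:
            b=back(uv,.03,C); r.append((np.hypot(b[0]-q[0],b[1]-q[1])-.055)*600*.5)
    return np.array(r)
q=least_squares(res,[.5525,-.2125,-.36,.5,.35],loss="soft_l1")
print("c",q.x[:2],"phi,sw,tilt deg",np.degrees(q.x[2:])); print(res(q.x))
f,p=model(q.x); print("handle",p(.085,0,.028),"tooth",p(-.008,0,.044))
q2=q.x.copy(); q2[3:]=0; f,p=model(q2); print("goal handle",p(.085,0,.028),"tooth",p(-.008,0,.044))
E
python3 fit2.py
```

```text
c [ 0.5523 -0.2135] phi,sw,tilt deg [-20.7035  27.9114  14.5885]
[-0.025   0.2594  0.0143 -1.3925  0.0576  0.3675 -0.0804  2.9084 -0.0904
 -0.8661  0.8632  0.5059  0.1019 -0.2638  0.1708  0.0719 -0.2833 -1.2266
 -0.8185 -0.7397 -0.702  -0.5256 -0.0094 -0.3834 -0.63  ]
handle [ 0.6269 -0.204   0.1035] tooth [ 0.5336 -0.2158  0.0956]
goal handle [ 0.6318 -0.2435  0.083 ] tooth [ 0.5448 -0.2106  0.099 ]
```

```bash
sed -i 's/(372,695)/(372,708)/' fit2.py; cat >> fit2.py <<'E'
def pose(ph,sw,ti,back=0,c=q.x[:2]):
    A=ph+sw
    X=np.array([np.cos(ti)*np.cos(A),np.cos(ti)*np.sin(A),np.sin(ti)]); Y=np.array([-np.sin(A),np.cos(A),0]); Z=np.cross(X,Y)
    h=np.array([c[0],c[1],.055])+.085*X+.028*Z
    return h-Z*bot.pinch_z+Z*back, np.c_[X,-Y,-Z]
if __name__=="__main__":
    np.save("stand.npy",q.x)
    for b in(.07,0): 
        P,R=pose(*q.x[2:],b); print(b,P,*delta(P,R))
    print(st()[0], st()[2]["time_s"])
E
python3 fit2.py
```

```text
c [ 0.5523 -0.2135] phi,sw,tilt deg [-20.6849  27.8949  15.0151]
[-0.0299  0.2686  0.013  -1.3885  0.0515  0.4505 -0.0657  0.5993 -0.1004
 -0.4179  0.8704  0.5155  0.112  -0.2643  0.1667  0.0647 -0.2927 -1.2196
 -0.8092 -0.7296 -0.6929 -0.5197 -0.0073 -0.3857 -0.635 ]
handle [ 0.6265 -0.2041  0.1041] tooth [ 0.5333 -0.2159  0.0954]
goal handle [ 0.6318 -0.2435  0.083 ] tooth [ 0.5448 -0.2107  0.099 ]
0.07 [ 0.6133 -0.2058  0.1536] [ 0.131  -0.0086  0.0498] [-0.3973 14.8832  2.533 ]
0 [ 0.6313 -0.2035  0.086 ] [ 0.149  -0.0077  0.1174] [-0.3973 14.8832  2.533 ]
[ 0.4856 -0.2366  0.2031] 2.25
```

>>> apply_moves --motion "0.03 -0.002 0 0 3 0.5 0.06; 0.06 -0.004 0 0 6 1 0.06; 0.09 -0.006 0.01 -0.2 9 1.5 0.06; 0.12 -0.008 0.03 -0.3 12 2 0.06; 0.131 -0.008 0.05 -0.4 15 2.5 0.06; 0.131 -0.008 0.05 -0.4 15 2.5 0.06; 0.131 -0.008 0.05 -0.4 15 2.5 0.06; 0.131 -0.008 0.05 -0.4 15 2.5 0.06"

```text
time_s: 3.25
position: [0.6107, -0.2132, 0.1542]
tcp_rot: [[0.959, 0.118, 0.259], [0.115, -0.993, 0.028], [0.26, 0.003, -0.966]]
force: [0.4, 0.6, -0.1]
opening: 0.689
```

```bash
cat > go.py <<'E'
from fit2 import *
for b in(.07,0): 
    P,R=pose(*q.x[2:],b); print(b,P,*delta(P,R))
C=cal("wrist"); im=bot.capture("wrist"); cv2.imwrite("pics/w3.png",im[:,:,::-1])
for P in [p_(x,0,z) for p_ in [model(q.x)[1]] for x,z in [(.085,.028),(.072,.044),(.098,.044),(.098,.008),(-.008,.044)]]: print(proj(P,C)[0])
for P in [model(q.x)[0](.095,0,.014)]: print("rib",proj(P,C)[0])
print(st()[0], st()[2]["time_s"],st()[2]["qvel"])
E
python3 go.py|tail -9
```

```text
0.07 [ 0.6133 -0.2058  0.1536] [ 0.0032 -0.0071  0.0015] [ 0.2707 -0.0711 -0.3554]
0 [ 0.6313 -0.2035  0.086 ] [ 0.0032 -0.0074  0.0715] [ 0.2707 -0.0711 -0.3554]
[244.8179 192.6872]
[244.5893 210.9775]
[244.1904 183.1571]
[245.118  175.2167]
[245.6927 287.95  ]
rib [281.3012 185.5071]
[ 0.6107 -0.213   0.1541] 3.3 [ 0.0889  0.136   0.2458  0.1045 -0.1216 -0.0733]
```

View pics/w3.png

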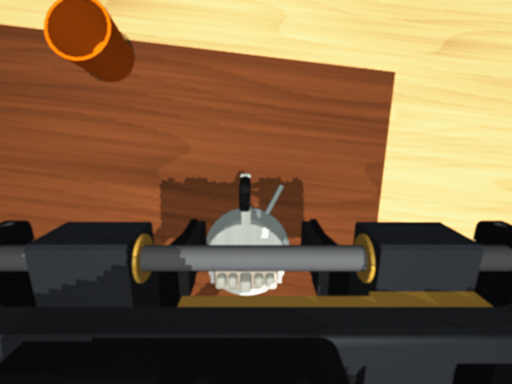

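The tab appears at (245,174–210) and the rib tip at (281,186), both matching my model's predictions. Descending and gripping.

>>> apply_moves --motion "0.003 -0.0073 0.01 0 0 0 0.06; 0.003 -0.0073 0.03 0 0 0 0.06; 0.003 -0.0073 0.05 0 0 0 0.06; 0.003 -0.0073 0.065 0 0 0 0.06; 0.003 -0.0073 0.071 0 0 0 0.06; 0.003 -0.0073 0.071 0 0 0 0.06; 0.003 -0.0073 0.071 0 0 0 0; 0.003 -0.0073 0.071 0 0 0 0"

```text
time_s: 4.3
position: [0.6307, -0.2029, 0.0858]
tcp_rot: [[0.959, 0.118, 0.258], [0.115, -0.993, 0.029], [0.26, 0.002, -0.966]]
force: [-0.6, -0.4, 0.4]
opening: 0.546
```

>>> apply_moves --motion "0 0 0 0 0 0 0; 0 0 0 0 0 0 0; 0 0 0 0 0 0 0; 0 0 0 0 0 0 0; 0 0 0 0 0 0 0; 0 0 0 0 0 0 0; 0 0 0 0 0 0 0; 0 0 0 0 0 0 0"

```text
time_s: 5.3
position: [0.6305, -0.2027, 0.0852]
tcp_rot: [[0.959, 0.119, 0.258], [0.115, -0.993, 0.029], [0.259, 0.001, -0.966]]
force: [-0.0, 0.3, 1.1]
opening: 0.005
```

```bash
cat > go2.py <<'E'
from fit2 import *
ph,sw,ti=q.x[2:]
p,R,s=st(); print(p,R,s["opening"],s["time_s"],s["force"],s["moment"])
# infer swivel/tilt from tool
A=np.arctan2(R[1,0],R[0,0]); print("sw",np.degrees(A-ph),"tilt",np.degrees(np.arcsin(R[2,0])))
P,Rr=pose(ph,sw,ti); print("err now",delta(P,Rr))
for k in np.linspace(0,1,11)[1:]:
    P,Rr=pose(ph,sw*(1-k),ti*(1-k)); a,b=delta(P,Rr); print(round(k,2),np.round(a,4),np.round(b,2))
C=cal("wrist"); im=bot.capture("wrist"); cv2.imwrite("pics/w4.png",im[:,:,::-1])
E
python3 go2.py
```

```text
c [ 0.5523 -0.2135] phi,sw,tilt deg [-20.6849  27.8949  15.0151]
[-0.0299  0.2686  0.013  -1.3885  0.0515  0.4505 -0.0657  0.5993 -0.1004
 -0.4179  0.8704  0.5155  0.112  -0.2643  0.1667  0.0647 -0.2927 -1.2196
 -0.8092 -0.7296 -0.6929 -0.5197 -0.0073 -0.3857 -0.635 ]
handle [ 0.6265 -0.2041  0.1041] tooth [ 0.5333 -0.2159  0.0954]
goal handle [ 0.6318 -0.2435  0.083 ] tooth [ 0.5448 -0.2107  0.099 ]
[ 0.6305 -0.2027  0.0852] [[ 0.959   0.1186  0.2576]
 [ 0.1149 -0.9929  0.0294]
 [ 0.2592  0.0015 -0.9658]] 0.004614901738094622 5.3 [-0.0111  0.2698  1.1169] [0.0006 0.1507 0.02  ]
sw 27.51880617980942 tilt 15.023997548545337
err now (array([ 0.0009,  0.0009, -0.0006]), array([ 0.1836, -0.0086, -0.3632]))
0.1 [0.001  0.0048 0.0016] [-0.51 -1.51  2.34]
0.2 [0.0009 0.0088 0.0038] [-1.13 -3.01  5.06]
0.3 [0.0006 0.0128 0.0059] [-1.68 -4.51  7.79]
0.4 [-0.      0.0168  0.008 ] [-2.16 -6.01 10.55]
0.5 [-0.0009  0.0209  0.01  ] [-2.57 -7.49 13.31]
0.6 [-0.002   0.0249  0.012 ] [-2.9  -8.97 16.1 ]
0.7 [-0.0034  0.029   0.0139] [ -3.17 -10.44  18.89]
0.8 [-0.005   0.0329  0.0158] [ -3.36 -11.89  21.7 ]
0.9 [-0.0068  0.0368  0.0176] [ -3.48 -13.33  24.52]
1.0 [-0.0089  0.0407  0.0193] [ -3.52 -14.75  27.35]
```

View pics/w4.png

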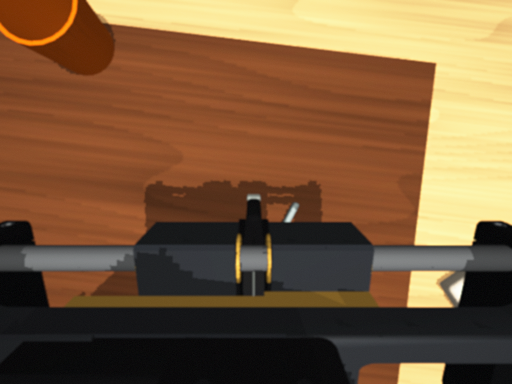

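```bash
python3 - <<'E'
from h import *
p,R,s=st(); im=bot.capture("wrist"); C=cal("wrist")
crop(im,170,150,340,310,4.5,"pics/w5.png")
print("tcp",proj(p,C),"pinch",proj(p-R[:,2]*bot.pinch_z,C)); 
im=bot.capture("scene"); crop(im,130,60,280,230,3.5,"pics/s5.png")
im=bot.capture("top"); crop(im,270,140,380,270,4.5,"pics/t5.png")
q=np.load("stand.npy")
E
```

```text
tcp [[252.361  214.2497]] pinch [[252.3013 223.0531]]
```

View pics/w5.png

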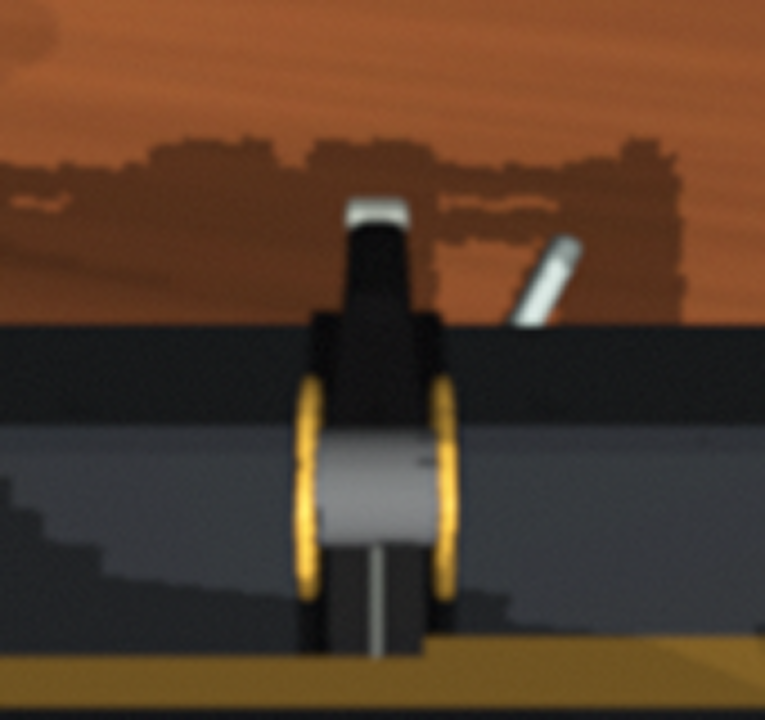

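View pics/s5.png

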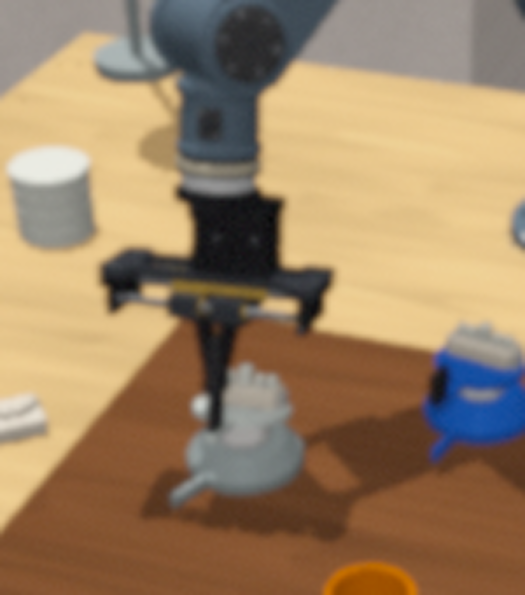

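View pics/t5.png

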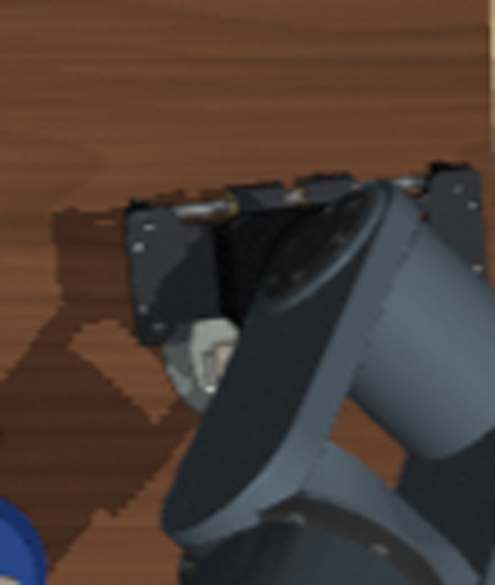

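```bash
python3 - <<'E' | tail -12
from fit2 import *
C=cal("wrist"); f,p=model(q.x)
for x,y,z in [(.098,.005,.008),(.098,-.005,.008),(.098,0,.044),(.072,0,.044)]:
    print(x,z,(proj(p(x,y,z),C)[0]-[170,150])*4.5)
P,R,s=st(); print(s["opening"],s["time_s"])
for a in [(0,0,0),(.0095,0,0),(.0095,.005,0),(.0095,.01,0)]: print("tool",a,(proj(P+R@np.array(a),C)[0]-[170,150])*4.5)
E
```

```text
-0.8092 -0.7296 -0.6929 -0.5197 -0.0073 -0.3857 -0.635 ]
handle [ 0.6265 -0.2041  0.1041] tooth [ 0.5333 -0.2159  0.0954]
goal handle [ 0.6318 -0.2435  0.083 ] tooth [ 0.5448 -0.2107  0.099 ]
0.098 0.008 [345.8927 210.5153]
0.098 0.008 [404.8615 210.1306]
0.098 0.044 [376.5538 279.5075]
0.072 0.044 [377.4797 447.1104]
0.006329229751956981 5.5
tool (0, 0, 0) [370.4304 289.1581]
tool (0.0095, 0, 0) [370.4216 236.2953]
tool (0.0095, 0.005, 0) [399.8377 236.3081]
tool (0.0095, 0.01, 0) [429.2525 236.3209]
```

>>> apply_moves --motion "0.001 0.003 0.001 -0.3 -1 1.5 0; 0.001 0.006 0.0025 -0.7 -2 3.5 0; 0.001 0.009 0.004 -1.1 -3 5 0; 0.001 0.011 0.005 -1.4 -3.7 6.4 0; 0.0006 0.0128 0.0059 -1.7 -4.5 7.8 0; 0.0006 0.0128 0.0059 -1.7 -4.5 7.8 0; 0.0006 0.0128 0.0059 -1.7 -4.5 7.8 0; 0.0006 0.0128 0.0059 -1.7 -4.5 7.8 0"

```text
time_s: 6.5
position: [0.6339, -0.2151, 0.0794]
tcp_rot: [[0.983, -0.02, 0.182], [-0.02, -1.0, -0.004], [0.182, 0.0, -0.983]]
force: [0.3, 0.6, 1.3]
opening: 0.005
```

```bash
python3 - <<'E' | tail -4
from h import *
P,R,s=st(); C=cal("wrist"); im=bot.capture("wrist"); crop(im,150,150,350,310,4,"pics/w6.png"); print(s["opening"],s["force"],s["moment"])
im=bot.capture("scene"); crop(im,130,100,280,230,4,"pics/s6.png")
E
```

```text
0.005218263495167329 [0.3232 0.5939 1.3483] [0.0443 0.0939 0.0166]
```

View pics/w6.png

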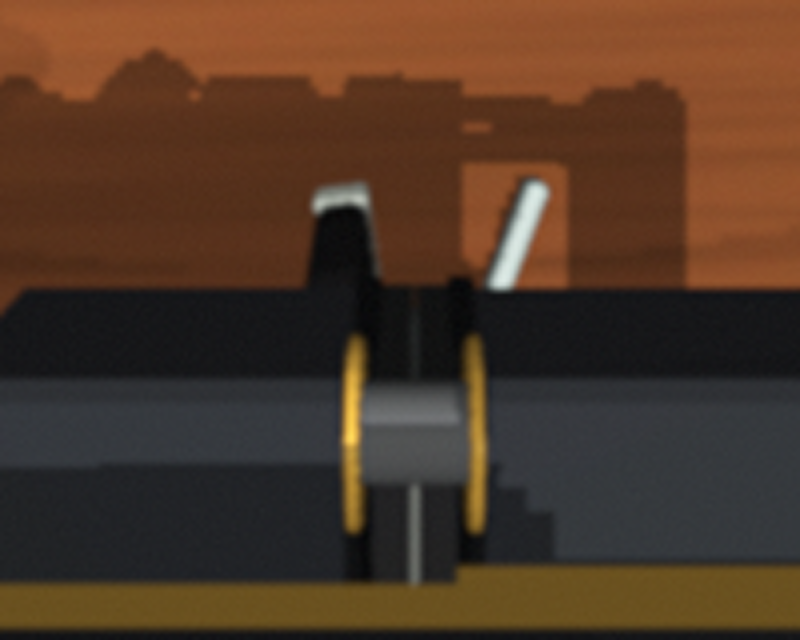

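View pics/s6.png

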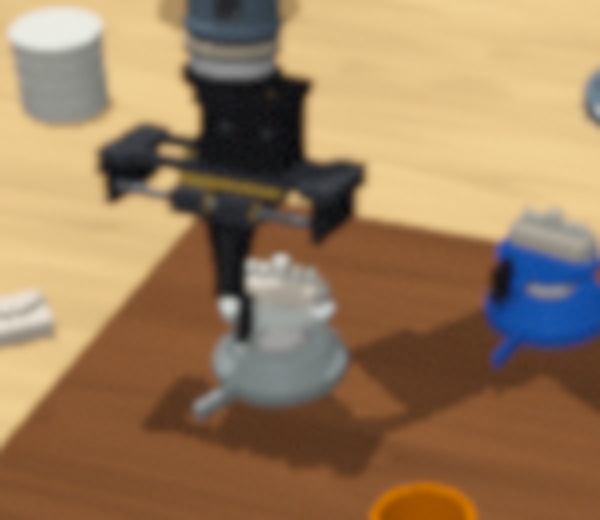

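```bash
cat > ov.py <<'E'
from fit2 import *
C=cal("scene"); im=bot.capture("scene"); 
f,p=model(q.x)
S=5;o=np.array([150,130]); big=cv2.resize(im[130:220,150:290,::-1],None,fx=S,fy=S,interpolation=cv2.INTER_CUBIC)
def dot(P,col): 
    u=((proj(P,C)[0]-o+.5)*S).astype(int); cv2.circle(big,tuple(int(v) for v in u),2,col,-1); return u
for x in(.072,.098):
    for z in(.008,.044):
        for y in (-.005,.005): dot(p(x,y,z),(0,0,255))
dot(p(-.008,0,.044),(0,255,255)); dot(f(.095,0,.014),(0,255,0)); dot(f(.055,0,.03),(0,255,0))
P,R,s=st(); dot(P,(255,0,255)); 
for a in np.linspace(0,6.28,40): dot(f(.055*np.cos(a),.055*np.sin(a),.03),(255,128,0))
cv2.imwrite("pics/ov.png",big)
E
python3 ov.py >/dev/null
```

```text
(no output)
```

View pics/ov.png

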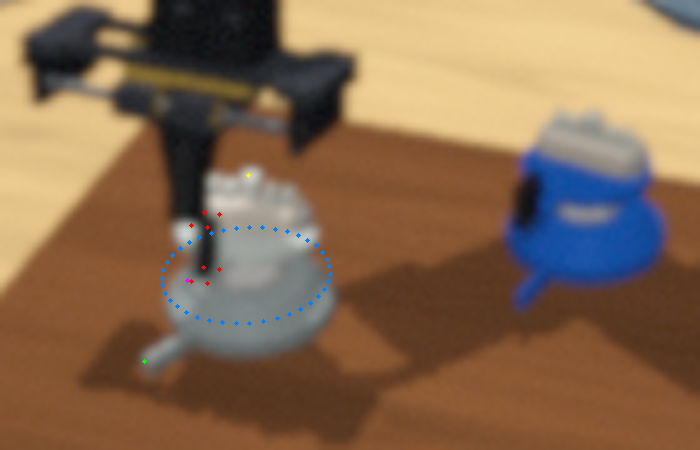

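```bash
python3 - <<'E' | tail -12
from fit2 import *
C=cal("scene"); W=cal("wrist"); P,R,s=st()
print(P, s["joint_positions"])
print("scene at z=.079:",back((187,173.6),.0794,C),"z .1",back((187,173.6),.1,C))
for z in (.08,.1,.12,.13,.14): print(z,proj([.634,-.215,z],C))
for d in (0,.02,.04,.06,.08): 
    print(d,[proj(P+R@np.array([x,0,-d]),W)[0].round(0) for x in (-.0095,0,.0095)])
T=cal("top")
for n,Cc in (("scene",C),("top",T)): print(n,-Cc[1].T@Cc[2])
E
```

```text
0.08 [[186.9605 185.5079]]
0.1 [[186.477 180.199]]
0.12 [[185.9857 174.805 ]]
0.13 [[185.7371 172.0754]]
0.14 [[185.4865 169.3238]]
0 [array([252., 226.]), array([252., 214.]), array([252., 203.])]
0.02 [array([252., 236.]), array([252., 224.]), array([252., 211.])]
0.04 [array([252., 249.]), array([252., 235.]), array([252., 221.])]
0.06 [array([252., 265.]), array([252., 250.]), array([252., 234.])]
0.08 [array([252., 285.]), array([252., 268.]), array([252., 251.])]
scene [1.7321 0.348  0.9446]
top [ 0.5057 -0.0103  1.1963]
```

```bash
python3 - <<'E' | tail -3
from fit2 import *
C=cal("scene"); P,R,s=st()
print(P, R, s["joint_positions"])
print("scene at z=.079:",back((187,173.6),.0794,C),"z .1",back((187,173.6),.1,C))
print(s["time_s"])
im=bot.capture("wrist"); cv2.imwrite("pics/w7.png",np.clip(cv2.resize(im[180:384,130:380,::-1],None,fx=3,fy=3,interpolation=cv2.INTER_CUBIC).astype(float)*2.5,0,255).astype(np.uint8))
im=bot.capture("scene"); cv2.imwrite("pics/s7.png",np.clip(cv2.resize(im[120:220,150:250,::-1],None,fx=6,fy=6,interpolation=cv2.INTER_CUBIC).astype(float)*2,0,255).astype(np.uint8))
E
```

```text
[ 0.1821  0.     -0.9833]] [-31.0184  36.9451  89.7072   7.4346  44.4629  55.2467]
scene at z=.079: [ 0.5726 -0.2425  0.0794] z .1 [ 0.6002 -0.2284  0.1   ]
6.65
```

View pics/w7.png

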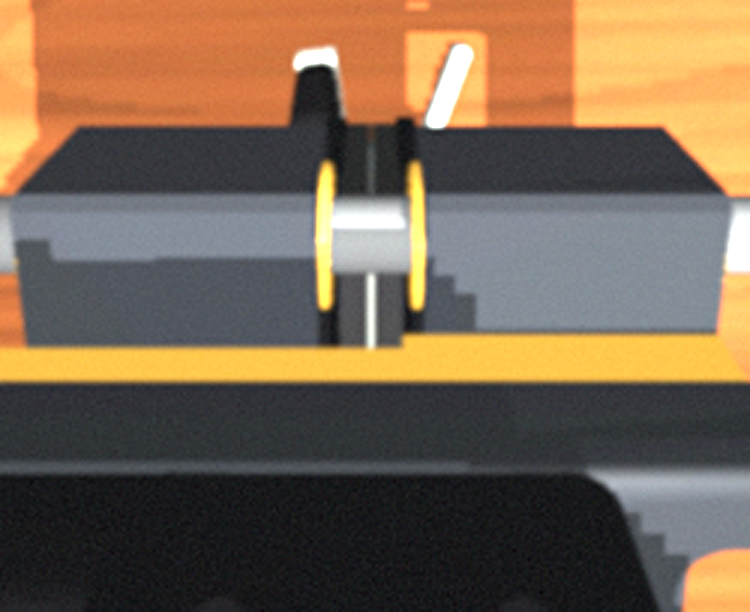

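View pics/s7.png

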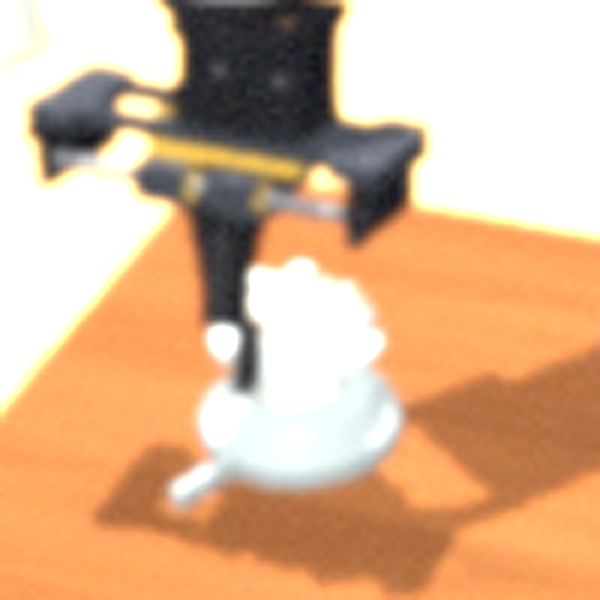

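The fingers shut on nothing (opening about 0) and the tab stayed put. By triangulation from the wrist view (gap 138 px for 87 mm, 97 px for 60 mm) and the scene view, the real fingertips end about 40 mm short of the reported TCP. I'll re-approach with that offset and check it on the way.

```bash
cat > go3.py <<'E'
from fit2 import *
for b in(.06,.003): 
    P,R=pose(*q.x[2:],b-.0405); print(b,P,*delta(P,R))
print(st()[2]["time_s"])
E
python3 go3.py|tail -3
```

```text
0.06 [ 0.6263 -0.2041  0.1048] [-0.0031 -0.0108 -0.0264] [ 1.8544  4.5138 -8.1731]
0.003 [ 0.641  -0.2023  0.0498] [ 0.0013 -0.013   0.0304] [ 1.8544  4.5138 -8.1731]
6.75
```

Raise and open first, then hover over the tab.

>>> apply_moves --motion "0 0 -0.01 0 0 0 0.0; 0 0 -0.026 0 0 0 0.06; -0.003 -0.006 -0.04 1 2 -4 0.06; -0.003 -0.011 -0.04 1.85 4.5 -8.2 0.06; -0.003 -0.011 -0.026 1.85 4.5 -8.2 0.06; -0.003 -0.011 -0.026 1.85 4.5 -8.2 0.06; -0.003 -0.011 -0.026 1.85 4.5 -8.2 0.06; -0.003 -0.011 -0.026 1.85 4.5 -8.2 0.06"

```text
time_s: 7.75
position: [0.627, -0.204, 0.1045]
tcp_rot: [[0.958, 0.126, 0.257], [0.122, -0.992, 0.032], [0.259, 0.0, -0.966]]
force: [-0.2, 0.2, -0.8]
opening: 0.662
```

```bash
python3 go3.py|tail -3; python3 - <<'E' |tail -6
from fit2 import *
P,R,s=st(); C=cal("wrist"); im=bot.capture("wrist"); crop(im,150,150,350,310,4,"pics/w8.png"); print(s["opening"],s["force"])
f,p=model(q.x)
for x,y,z in [(.098,.005,.008),(.098,-.005,.008),(.098,0,.044),(.072,0,.044)]:
    print(x,z,(proj(p(x,y,z),C)[0]-[150,150])*4)
print("rib",(proj(f(.095,0,.014),C)[0]-[150,150])*4)
E
```

```text
0.06 [ 0.6263 -0.2041  0.1048] [-0.0006  0.0001 -0.0005] [ 0.0152 -0.0001  0.0347]
0.003 [ 0.641  -0.2023  0.0498] [-0.0006  0.0001  0.0565] [ 0.0152 -0.0001  0.0347]
7.75
0.6622155100917536 [-0.1651  0.2305 -0.8215]
0.098 0.008 [385.9176 167.8349]
0.098 0.008 [433.9267 167.88  ]
0.098 0.044 [409.6035 219.887 ]
0.072 0.044 [409.5366 355.5503]
rib [571.603  200.2837]
```

View pics/w8.png

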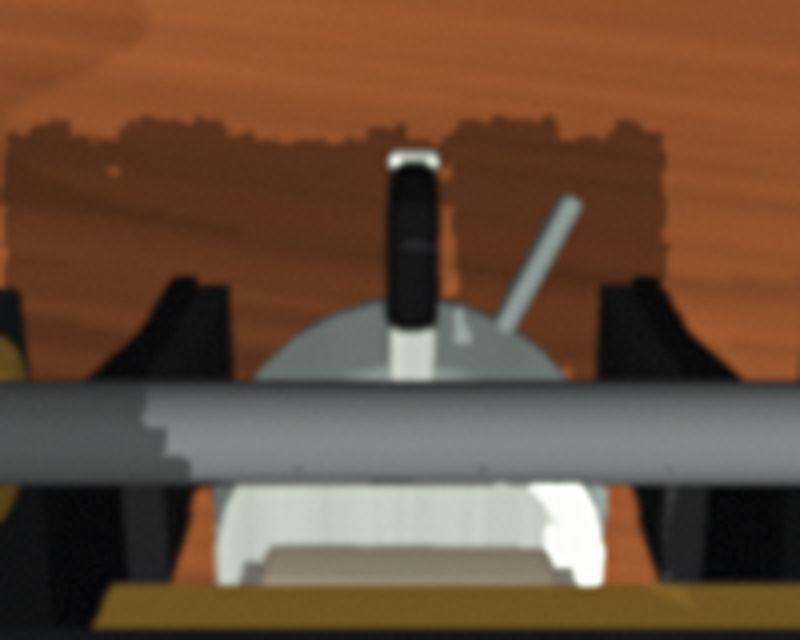

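```bash
python3 - <<'E' |tail -8
from fit2 import *
C=cal("wrist")
for t in (0,4,8,10,12,15,18):
    k=q.x.copy(); k[4]=np.radians(t); f,p=model(k)
    print(t,*[((proj(p(x,0,z),C)[0]-[150,150])*4).round(0) for x,z in [(.098,.008),(.098,.044),(.072,.044),(.072,.008)]])
    W1=(d["K"],d["R"],d["t"])
    print("   w1",*[((proj(p(x,0,z),W1)[0]-[170,0])*5).round(0) for x,z in [(.098,.008),(.098,.044),(.072,.044),(.072,.008)]])
E
```

```text
10 [410. 156.] [410. 187.] [410. 323.] [410. 273.]
   w1 [391. 156.] [385. 134.] [381. 288.] [387. 293.]
12 [410. 160.] [410. 199.] [410. 336.] [410. 277.]
   w1 [390. 156.] [385. 142.] [381. 297.] [386. 294.]
15 [410. 168.] [410. 219.] [410. 355.] [410. 285.]
   w1 [389. 157.] [383. 155.] [380. 311.] [386. 297.]
18 [410. 177.] [410. 242.] [410. 376.] [410. 293.]
   w1 [388. 160.] [382. 170.] [378. 326.] [385. 301.]
```

The tab now spans rows 163–328, which fits a tilt of about 10.5°: the shut fingers nudged it down a little, from 15°. Updating.

```bash
cat > go4.py <<'E'
from fit2 import *
import sys
ti=np.radians(10.5)
for b in(.05,.003): 
    P,R=pose(q.x[2],q.x[3],ti,b-.0405); print(b,P,*delta(P,R))
print(st()[2]["time_s"])
E
python3 go4.py|tail -3
```

```text
0.05 [ 0.6318 -0.2034  0.089 ] [0.0007 0.0001 0.0163] [ 0.0159 -4.516   0.0347]
0.003 [ 0.6403 -0.2024  0.0428] [-0.003   0.0001  0.0632] [ 0.0159 -4.516   0.0347]
7.8
```

>>> apply_moves --motion "0.001 0 0.008 0 -2.2 0 0.06; 0.0007 0 0.016 0 -4.5 0 0.06; -0.0005 0 0.032 0 -4.5 0 0.06; -0.002 0 0.048 0 -4.5 0 0.06; -0.003 0 0.06 0 -4.5 0 0.06; -0.003 0 0.063 0 -4.5 0 0.06; -0.003 0 0.063 0 -4.5 0 0.06; -0.003 0 0.063 0 -4.5 0 0"

```text
time_s: 8.8
position: [0.6402, -0.2025, 0.0434]
tcp_rot: [[0.975, 0.126, 0.182], [0.124, -0.992, 0.022], [0.183, 0.001, -0.983]]
force: [0.7, 0.7, 0.5]
opening: 0.638
```

>>> apply_moves --motion "0 0 0 0 0 0 0; 0 0 0 0 0 0 0; 0 0 0 0 0 0 0; 0 0 0 0 0 0 0; 0 0 0 0 0 0 0; 0 0 0 0 0 0 0; 0 0 0 0 0 0 0; 0 0 0 0 0 0 0"

```text
time_s: 9.8
position: [0.6398, -0.2019, 0.0429]
tcp_rot: [[0.975, 0.126, 0.181], [0.124, -0.992, 0.023], [0.182, -0.0, -0.983]]
force: [0.6, 1.6, 1.0]
opening: 0.11
```

```bash
cat > go5.py <<'E'
from fit2 import *
ph,sw=q.x[2:4]; ti=np.radians(10.5)
p,R,s=st(); print(p,s["opening"],s["time_s"],s["force"])
C=cal("wrist"); im=bot.capture("wrist"); crop(im,150,150,350,310,4,"pics/w9.png")
A=np.arctan2(R[1,0],R[0,0]); print("sw",np.degrees(A-ph),"tilt",np.degrees(np.arcsin(R[2,0])))
P,Rr=pose(ph,sw,ti,.003-.0405); print("err now",delta(P,Rr))
for k in np.linspace(0,1,9)[1:]:
    P,Rr=pose(ph,sw*(1-k),ti*(1-k),.003-.0405); a,b=delta(P,Rr); print(round(k,2),np.round(a,4),np.round(b,2))
E
python3 go5.py |tail -11
```

```text
[ 0.6398 -0.2019  0.0429] 0.11041124650580093 9.8 [0.5768 1.6211 1.0274]
sw 27.905441510005776 tilt 10.50609359482743
err now (array([0.0003, 0.0005, 0.0002]), array([-0.0204, -0.0083,  0.0154]))
0.12 [-0.0005  0.0059  0.0021] [-0.62 -1.32  3.45]
0.25 [-0.0017  0.0112  0.0039] [-1.13 -2.63  6.9 ]
0.38 [-0.0032  0.0164  0.0057] [-1.57 -3.93 10.36]
0.5 [-0.0051  0.0215  0.0074] [-1.93 -5.23 13.84]
0.62 [-0.0074  0.0265  0.009 ] [-2.21 -6.52 17.32]
0.75 [-0.0099  0.0313  0.0105] [-2.41 -7.79 20.82]
0.88 [-0.0128  0.0359  0.012 ] [-2.53 -9.05 24.32]
1.0 [-0.016   0.0403  0.0134] [ -2.58 -10.3   27.83]
```

View pics/w9.png

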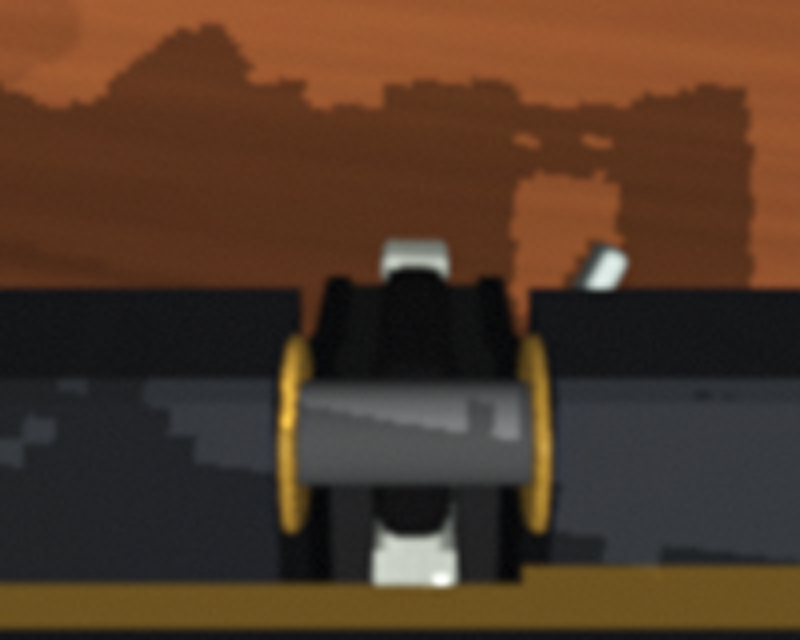

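The tab is held: opening 0.11 is about 9.6 mm, so the 40 mm fingertip offset is confirmed. Swivelling and levelling along the arc.

>>> apply_moves --motion "-0.0005 0.0059 0.0021 -0.6 -1.3 3.5 0; -0.0017 0.0112 0.0039 -1.1 -2.6 6.9 0; -0.0032 0.0164 0.0057 -1.6 -3.9 10.4 0; -0.0051 0.0215 0.0074 -1.9 -5.2 13.8 0; -0.0074 0.0265 0.009 -2.2 -6.5 17.3 0; -0.0099 0.0313 0.0105 -2.4 -7.8 20.8 0; -0.0128 0.0359 0.012 -2.5 -9.05 24.3 0; -0.016 0.0403 0.0134 -2.6 -10.3 27.8 0"

```text
time_s: 10.85
position: [0.6311, -0.242, 0.0269]
tcp_rot: [[0.935, -0.355, -0.002], [-0.355, -0.935, 0.002], [-0.003, -0.001, -1.0]]
force: [-1.1, 4.3, 3.3]
opening: 0.114
```

```bash
cat > go6.py <<'E'
from fit2 import *
ph=q.x[2]
p,R,s=st(); print(p,s["opening"],s["time_s"],s["force"],s["moment"])
C=cal("wrist"); im=bot.capture("wrist"); crop(im,150,150,350,310,4,"pics/w10.png")
A=np.arctan2(R[1,0],R[0,0]); print("sw",np.degrees(A-ph),"tilt",np.degrees(np.arcsin(R[2,0])))
P,Rr=pose(ph,0,0,.003-.0405); print("err now",delta(P,Rr))
E
python3 go6.py |tail -4
```

```text
goal handle [ 0.6318 -0.2435  0.083 ] tooth [ 0.5448 -0.2107  0.099 ]
[ 0.6311 -0.242   0.0269] 0.11352239540896192 10.85 [-1.0731  4.347   3.2593] [ 0.9622  0.1255 -0.1571]
sw -0.0829394847377323 tilt -0.16684554964033269
err now (array([ 0.0011,  0.0005, -0.0003]), array([-0.0693,  0.2303, -0.199 ]))
```

View pics/w10.png

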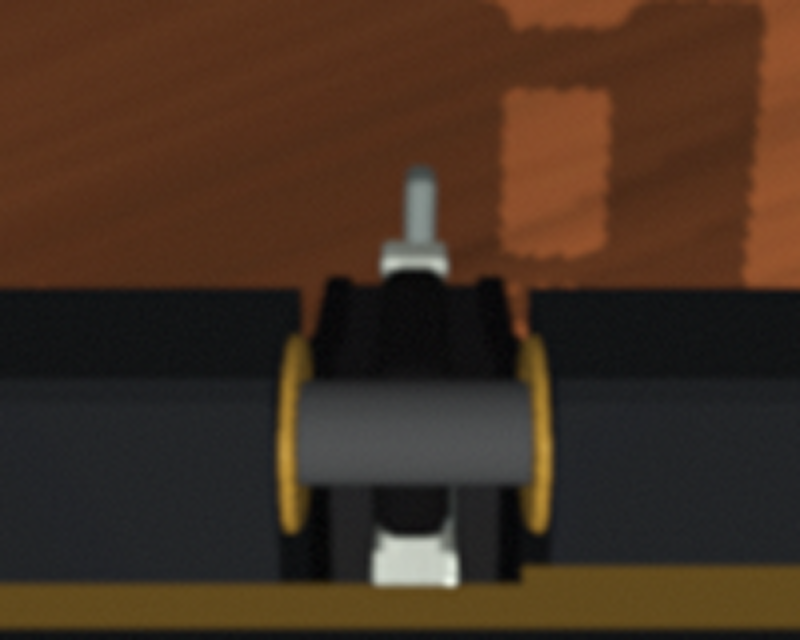

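>>> apply_moves --motion "0 0 0 0 0 0 0.05; 0 0 0 0 0 0 0.06; 0 0 0 0 0 0 0.06; 0 0 0 0 0 0 0.06; 0 0 -0.02 0 0 0 0.06; 0 0 -0.05 0 0 0 0.06; -0.02 0 -0.1 0 0 0 0.06; -0.05 0 -0.15 0 0 0 0.06"

```text
time_s: 11.9
position: [0.5854, -0.2265, 0.1795]
tcp_rot: [[0.936, -0.352, 0.002], [-0.352, -0.936, -0.002], [0.003, 0.001, -1.0]]
force: [0.8, -0.2, 0.1]
opening: 0.686
```

```bash
cat > go7.py <<'E'
from fit2 import *
C=cal("wrist"); im=bot.capture("wrist"); print(st()[0],st()[2]["time_s"],st()[2]["qvel"])
k=q.x.copy(); k[3:]=0; f,p=model(k); f2=f
big=cv2.resize(im[:,:,::-1],None,fx=3,fy=3,interpolation=cv2.INTER_CUBIC)
def dot(P,col):
    u=((proj(P,C)[0]+.5)*3).astype(int); cv2.circle(big,tuple(int(v) for v in u),2,col,-1)
for x in(.072,.098):
    for z in(.008,.044):
        for y in (-.005,.005): dot(p(x,y,z),(0,0,255))
dot(p(-.008,0,.044),(0,0,255)); dot(f(.095,0,.014),(0,255,0))
for a in np.linspace(0,6.28,60): dot(f(.055*np.cos(a),.055*np.sin(a),.03),(255,128,0))
u=(proj([q.x[0],q.x[1],.06],C)[0]*3).astype(int); print(u)
y0=max(0,u[1]-280); x0=max(0,u[0]-300); cv2.imwrite("pics/ov2.png",big[y0:y0+560,x0:x0+600])
im=bot.capture("scene"); C=cal("scene")
big=cv2.resize(im[:,:,::-1],None,fx=5,fy=5,interpolation=cv2.INTER_CUBIC)
def dot(P,col):
    u=((proj(P,C)[0]+.5)*5).astype(int); cv2.circle(big,tuple(int(v) for v in u),2,col,-1)
for x in(.072,.098):
    for z in(.008,.044): dot(p(x,0,z),(0,0,255))
dot(p(-.008,0,.044),(0,0,255))
cv2.imwrite("pics/ov3.png",big[650:1100,750:1350])
E
python3 go7.py |tail -2
```

```text
[ 0.5846 -0.2261  0.1869] 11.95 [ 0.6621  2.6825 -3.21    1.0588 -7.3724  0.648 ]
[756 629]
```

View pics/ov2.png

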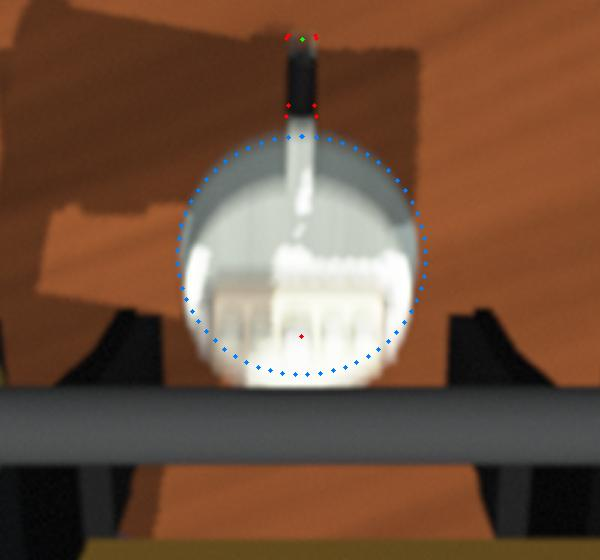

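View pics/ov3.png

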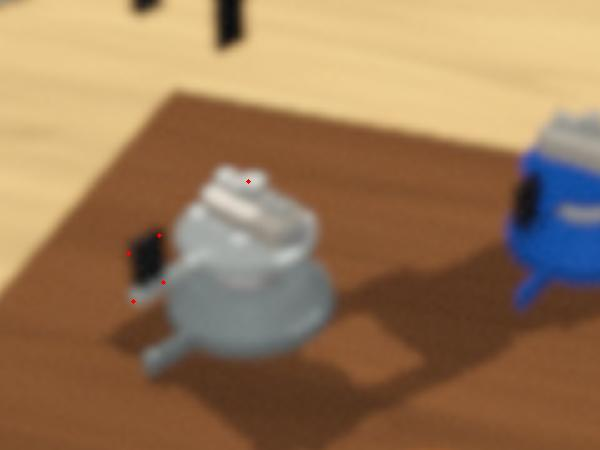

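```bash
python3 go7.py |tail -2; python3 - <<'E' |tail -8
from fit2 import *
C=cal("wrist")
for t in (-8,-4,0,4,8):
    k=q.x.copy(); k[3]=0; k[4]=np.radians(t); f,p=model(k)
    print(t,*[((proj(p(x,0,z),C)[0])*3).round(0) for x,z in [(.098,.008),(.098,.044),(.072,.044),(.072,.008),(-.008,.044)]])
E
```

```text
[ 0.5864 -0.2269  0.1821] 12.05 [-0.0412  4.2068  1.1131  0.0593 -1.0696  0.187 ]
[755 630]
 -0.8092 -0.7296 -0.6929 -0.5197 -0.0073 -0.3857 -0.635 ]
handle [ 0.6265 -0.2041  0.1041] tooth [ 0.5333 -0.2159  0.0954]
goal handle [ 0.6318 -0.2435  0.083 ] tooth [ 0.5448 -0.2107  0.099 ]
-8 [756. 383.] [756. 371.] [756. 447.] [756. 451.] [756. 670.]
-4 [756. 383.] [756. 378.] [756. 456.] [756. 452.] [756. 677.]
0 [756. 385.] [756. 388.] [756. 466.] [756. 454.] [756. 685.]
4 [756. 387.] [756. 399.] [756. 477.] [756. 458.] [756. 692.]
8 [756. 392.] [756. 412.] [756. 490.] [756. 462.] [756. 699.]
```

View pics/ov2.png

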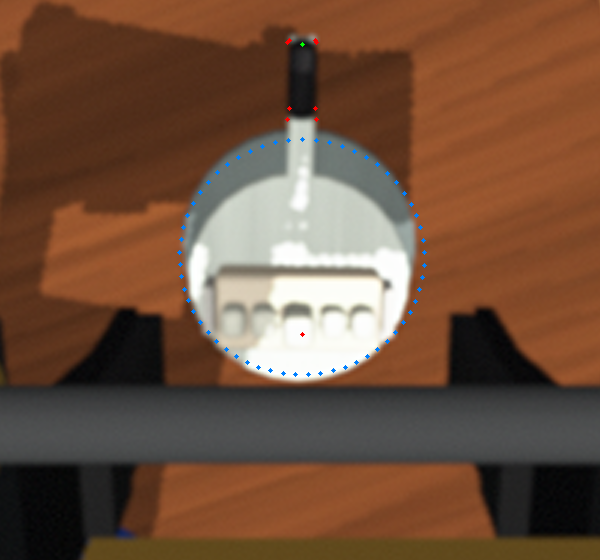

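The stand is set: the tab, rib and plate overlay match the level, aligned model to within about 1–2°, and the fingers are off it. Next I look at the lamp from the wrist camera.

```bash
python3 - <<'E'
from h import *
a,b=delta((.43,.165,.23),down(5)); print(a,b)
E
```

```text
[-0.2835 -0.3114 -0.0524] [  0.1741  -0.2714 -25.6397]
```

>>> apply_moves --motion "-0.035 -0.04 -0.03 0 0 -4 0.06; -0.075 -0.08 -0.05 0 0 -8 0.06; -0.11 -0.12 -0.05 0 0 -12 0.06; -0.15 -0.16 -0.05 0 0 -16 0.06; -0.19 -0.205 -0.05 0 0 -20 0.06; -0.235 -0.255 -0.05 0 0 -23 0.06; -0.26 -0.29 -0.05 0 0 -25.6 0.06; -0.283 -0.311 -0.052 0 0 -25.6 0.06"

```text
time_s: 13.1
position: [0.4287, 0.1668, 0.2274]
tcp_rot: [[0.996, 0.089, -0.002], [0.089, -0.996, -0.001], [-0.002, 0.001, -1.0]]
force: [-0.2, 0.1, -0.8]
opening: 0.689
```

>>> apply_moves --motion "0 0 0 0 0 0 0.06; 0 0 0 0 0 0 0.06; 0 0 0 0 0 0 0.06; 0 0 0 0 0 0 0.06; 0 0 0 0 0 0 0.06; 0 0 0 0 0 0 0.06; 0 0 0 0 0 0 0.06; 0 0 0 0 0 0 0.06"

```text
time_s: 14.1
position: [0.4298, 0.1648, 0.2285]
tcp_rot: [[0.996, 0.086, 0.0], [0.086, -0.996, -0.001], [-0.0, 0.001, -1.0]]
force: [0.0, -0.2, -0.7]
opening: 0.689
```

```bash
python3 - <<'E'
from h import *
C=cal("wrist"); im=bot.capture("wrist"); p,R,s=st(); print(p,s["time_s"],s["qvel"])
np.savez("w2.npz",K=C[0],R=C[1],t=C[2],im=im)
print(proj([[.5,.157,0],[.556,.17,.126]],C))
cv2.imwrite("pics/h0.png",cv2.resize(im[:,:,::-1],None,fx=1.5,fy=1.5))
crop(im,180,40,330,240,4,"pics/h1.png")
for n in ["lamp_grip","holster"]: print(n,[(np.round(d["point"],3).tolist(),round(d["p"],2)) for d in bot.find_in(n,"wrist")])
E
```

```text
[0.4298 0.1648 0.2285] 14.15 [ 0.0509 -0.0336  0.0573  0.0115  0.0435  0.0159]
[[261.6574 120.2272]
 [258.0248  62.7014]]
lamp_grip []
holster [([0.499, 0.17, 0.011], 0.83)]
```

View pics/h0.png

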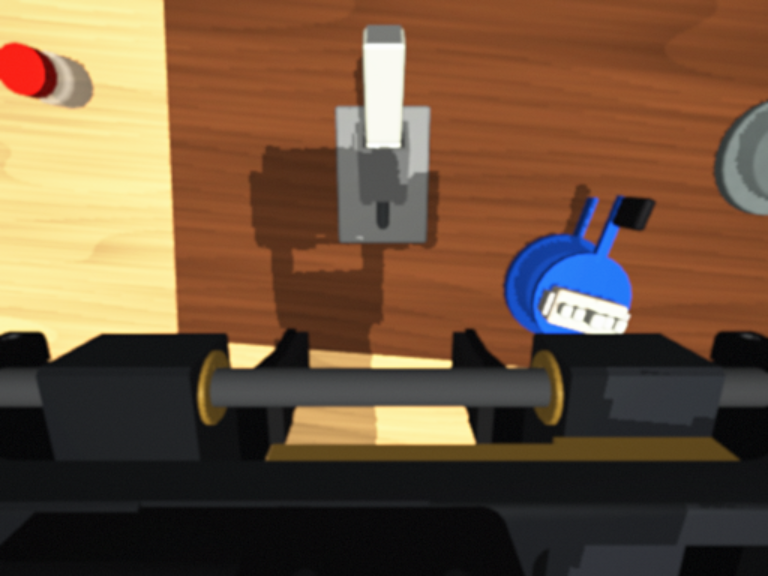

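View pics/h1.png

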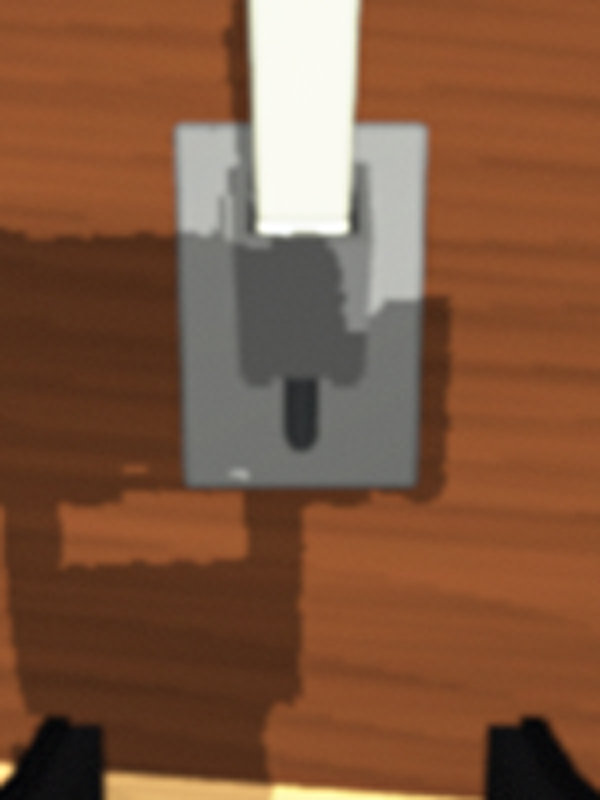

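```bash
cat > hol.py <<'E'
from h import *
from scipy.optimize import least_squares
d=np.load("w2.npz"); W=(d["K"],d["R"],d["t"])
L=np.array([np.sin(np.radians(50)),0,np.cos(np.radians(50))]); N=np.array([-L[2],0,L[0]]); Yv=np.array([0,1.,0])
M=np.array([.027,0,.094])
def loc(s,y,n): return M+s*L+y*Yv+n*N   # s along axis from mouth
def world(P,q): c,s=np.cos(q[2]),np.sin(q[2]); return np.array([q[0]+c*P[0]-s*P[1],q[1]+s*P[0]+c*P[1],P[2]])
obs=[(loc(.07,.013,.013),(242.7,28)),(loc(.07,-.013,.013),(270,28)),(loc(-.1,0,-.0),(255.3,150.5)),
     (loc(0,.0195,.0195),None)]
# tip end: leading lower px of nose ~ tip centre + few px
def res(q):
    return np.concatenate([proj(world(P,q),W)[0]-np.array(u)+.0 for P,u in obs if u is not None])
q=least_squares(res,[.5,.16,.087])
if __name__=="__main__":
    print(q.x[:2],np.degrees(q.x[2]),q.fun)
    print("grip",world(loc(.04,0,0),q.x),"tip",world(loc(-.1,0,0),q.x))
    im=d["im"]; S=4
    big=cv2.resize(im[10:180,180:330,::-1],None,fx=S,fy=S,interpolation=cv2.INTER_CUBIC)
    def dot(P,col,C=W,o=(180,10)):
        u=((proj(world(P,q.x),C)[0]-o+.5)*S).astype(int); cv2.circle(big,tuple(int(v) for v in u),2,col,-1)
    for y in(-.0195,.0195):
        for n in (-.0195,.0195):
            for s in(0,-.05): dot(loc(s,y,n),(0,0,255))
    for y in(-.013,.013):
        for n in (-.013,.013): dot(loc(.07,y,n),(0,200,0))
    dot(loc(.04,0,.013),(255,0,0)); dot(loc(-.1,0,0),(255,0,255))
    cv2.imwrite("pics/h2.png",big)
    T=cal("top"); print("top tail",proj([world(loc(.07,y,.013),q.x) for y in(.013,-.013)],T), "mouth edge",proj(world(loc(0,0,.0195),q.x),T))
E
python3 hol.py
```

```text
[0.5083 0.1677] 5.144463206011314 [-0.6315  0.3853  0.6423  0.3119 -0.0176 -1.2028]
grip [0.5657 0.1729 0.1197] tip [0.4589 0.1633 0.0297]
top tail [[180.4047 204.5424]
 [190.2764 203.581 ]] mouth edge [[189.6672 226.3266]]
```

View pics/h2.png

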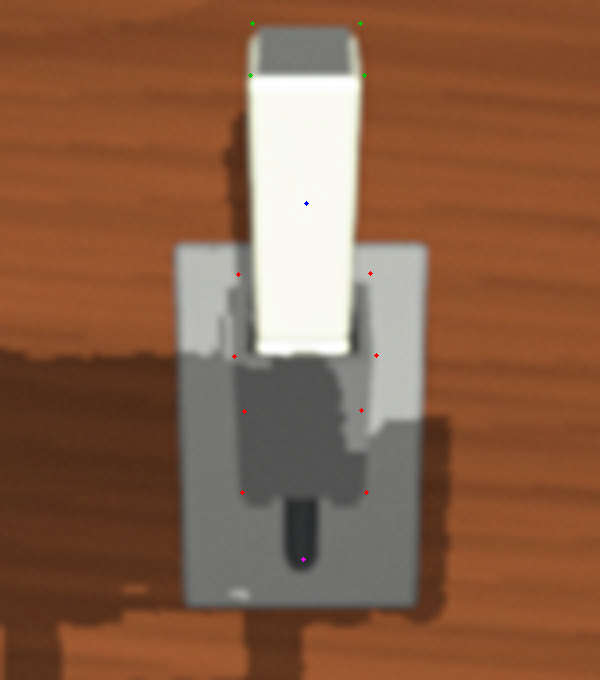

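```bash
python3 - <<'E'
from h import *
from scipy.optimize import least_squares,fsolve
p,R,s=st(); j=s["joint_positions"]; print(j,p,np.hypot(*p[:2]))
J=[(30.2782,82.157,67.686,np.hypot(.14417,-.60732),.18188),(j[1],j[2],j[4],np.hypot(*p[:2]),p[2])]
def fk(q,L):
    a,b,c=np.radians(q[0]),np.radians(q[0]+q[1]),np.radians(q[0]+q[1]+q[2])
    return L[0]*np.sin(a)+L[1]*np.sin(b)+L[2]*np.sin(c),L[3]+L[0]*np.cos(a)+L[1]*np.cos(b)+L[2]*np.cos(c)
def res(L): return np.concatenate([np.subtract(fk(q[:3],L),q[3:]) for q in J])
f=least_squares(res,[.4,.4,.3,.2]); L=f.x; print(L,f.fun)
E
```

```text
[  7.0675  13.9757 101.4392  -0.0593  64.5912  92.131 ] [0.4298 0.1648 0.2285] 0.4602993140316248
[ 0.5924  0.3512 -0.4315 -0.6273] [ 0. -0. -0. -0.]
```

```bash
cat > fk.py <<'E'
from h import *
from scipy.optimize import least_squares
def Ry(a): return Rot.from_euler('y',a,degrees=True).as_matrix()
def Rz(a): return Rot.from_euler('z',a,degrees=True).as_matrix()
def fk(j,L):
    R=Rz(j[0]); p=np.array([0,0,L[3]])+R@np.array([0,L[4],0])
    R=R@Ry(j[1]); p=p+R@[0,0,L[0]]
    R=R@Ry(j[2]); p=p+R@[L[5],0,L[1]]
    R=R@Rz(j[3])@Ry(j[4]); p=p+R@[0,L[6],L[2]]
    return p,R@Rz(j[5])
data=[([-86.8894,30.2782,82.157,0,67.6859,-10.2276],[.14417,-.60732,.18188]),
([-31.0184,36.9451,89.7072,7.4346,44.4629,55.2467],[.6339,-.2151,.0794])]
p,R,s=st(); data.append((s["joint_positions"],p))
def res(L): return np.concatenate([ (fk(j,L)[0]-P)*1 for j,P in data])
L=least_squares(res,[.4,.4,.3,.2,.11,0,0]).x
if __name__=="__main__":
    print(L,res(L)); print(fk(data[2][0],L)[1],R)
E
python3 fk.py
```

```text
[0.588  0.3918 0.3455 0.2747 0.1109 0.1142 0.0001] [-0. -0.  0.  0.  0.  0. -0.  0. -0.]
[[-0.0865  0.9963  0.    ]
 [ 0.9963  0.0865 -0.0009]
 [-0.0009 -0.0001 -1.    ]] [[ 0.9963  0.0865  0.    ]
 [ 0.0865 -0.9963 -0.0009]
 [-0.0001  0.0009 -1.    ]]
```

```bash
cat > ik.py <<'E'
from fk import *
from hol import q as HQ, world, loc
lo=np.array([-176.69,-43.24,12.49,-82,0,-163.58]); hi=np.array([176.69,126.21,139.97,262,151.66,163.58])
R90=Rz(-90) if np.allclose(fk(data[2][0],L)[1]@Rz(-90),R,atol=.02) else Rz(90)
OFF=.0405+.0187
def ik(p,R,j0):
    f=lambda j: np.concatenate([(fk(j,L)[0]-p)*10, Rot.from_matrix((fk(j,L)[1]@R90).T@R).as_rotvec()])
    r=least_squares(f,np.clip(j0,lo+.1,hi-.1),bounds=(lo,hi)); return r.x,np.abs(r.fun).max()
def toolR(yaw,th):  # th deg outward tilt from down, yaw = outward heading
    a=np.radians(yaw); t=np.radians(th); e=np.array([np.cos(a),np.sin(a),0])
    z=np.sin(t)*e-np.cos(t)*np.array([0,0,1.]); x=np.cos(t)*e+np.sin(t)*np.array([0,0,1.])
    return np.c_[x,np.cross(z,x),z]
G0=world(loc(.04,0,0),HQ.x); psi=np.degrees(HQ.x[2])
u=(world(loc(1,0,0),HQ.x)-world(loc(0,0,0),HQ.x))
tooth=np.array([.5455,-.2108,.099])
if __name__=="__main__":
    j=np.array(data[2][0]); print(psi,u)
    for th in (-10,0,10,20):
        Rg=toolR(psi,th); a,e=ik(G0+OFF*Rg[:,2],Rg,j); print("th",th,"grasp",a.round(1),e.round(3))
        b,e=ik(G0+u*.13+OFF*Rg[:,2],Rg,a); print("   out",b.round(1),e.round(3))
        for yaw in(-35,-21,-5,10):
            Rf=toolR(yaw,th+50); c,e=ik(tooth+[0,0,.17]+OFF*Rf[:,2],Rf,b); print("   final yaw",yaw,c.round(1),e.round(3))
E
python3 ik.py
```

```text
5.144463206011314 [0.763  0.0687 0.6428]
th -10 grasp [ 6.1 40.2 85.6  0.2 64.2 90.9] 0.0
   out [ 6.  41.8 66.   0.1 82.3 90.8] 0.0
   final yaw -35 [-30.7  17.6 114.3 -18.8   8.6 111.9] 0.0
   final yaw -21 [-37.3  17.1 115.3  50.2  13.5  28. ] 0.0
   final yaw -5 [-43.9  17.8 114.   59.5  28.    2. ] 0.0
   final yaw 10 [-48.4  19.7 110.5  56.1  41.2  -9.4] 0.0
th 0 grasp [ 6.2 36.9 92.9  0.  50.2 91. ] 0.0
   out [ 6.  37.6 74.1  0.  68.3 90.9] 0.0
   final yaw -35 [-31.4  17.8 116.9 -71.2   1.6 163.6] 0.091
   final yaw -21 [-38.9  19.1 122.2 125.5  16.8 -48.4] 0.0
   final yaw -5 [-47.4  19.9 120.4  92.8  31.1 -33.7] 0.0
   final yaw 10 [-52.6  21.9 115.9  76.   44.5 -31.8] 0.0
th 10 grasp [  6.3  34.6 100.2  -0.3  35.2  91.4] 0.0
   out [ 6.1 34.2 82.1 -0.2 53.7 91.1] 0.0
   final yaw -35 [-32.3  17.2 116.7 -72.    0.  163.6] 0.242
   final yaw -21 [-40.4  23.9 128.6 149.7  34.8 -74.4] 0.0
   final yaw -5 [-50.7  24.5 126.3 114.6  42.9 -59.2] 0.0
   final yaw 10 [-56.5  26.2 120.7  91.1  52.6 -50.8] 0.0
th 20 grasp [  6.4  33.5 107.3  -1.3  19.1  92.4] 0.0
   out [ 6.2 31.7 89.9 -0.6 38.4 91.4] 0.0
   final yaw -35 [-32.3  16.4 116.2 -72.2   0.  163.6] 0.396
   final yaw -21 [-30.9  16.6 116.  -78.8   0.  163.6] 0.4
   final yaw -5 [-53.4  31.7 131.1 125.2  59.2 -75.1] 0.0
   final yaw 10 [-59.5  32.3 124.4 100.7  63.6 -65.5] 0.0
```

```bash
python3 - <<'E'
from ik import *
j=np.array(data[2][0])
for th in (-15,-20,-25):
    Rg=toolR(psi,th); a,e=ik(G0+OFF*Rg[:,2],Rg,j); print("th",th,"grasp",a.round(1),e.round(3))
    b,e=ik(G0+u*.13+OFF*Rg[:,2],Rg,a); print("   out",b.round(1),e.round(3))
    for yaw in(-38,-31,-25):
        Rf=toolR(yaw,th+50); c,e=ik(tooth+[0,0,.17]+OFF*Rf[:,2],Rf,b); print("   final yaw",yaw,c.round(1),e.round(3))
Rg=toolR(psi,-20)
for back_ in (.08,0): 
    P=G0+(OFF-back_)*Rg[:,2]; print(back_,P,*delta(P,Rg))
E
```

```text
th -15 grasp [ 6.1 42.2 82.   0.3 70.9 90.8] 0.0
   out [ 5.9 44.1 61.9  0.2 89.1 90.8] 0.0
   final yaw -38 [-29.7  17.6 110.5 -15.7  17.8 111.8] 0.0
   final yaw -31 [-32.5  17.1 111.3   3.   16.6  85.9] 0.0
   final yaw -25 [-34.9  16.9 111.7  18.9  17.7  63.8] 0.0
th -20 grasp [ 6.  44.2 78.4  0.3 77.4 90.8] 0.0
   out [ 5.9 46.5 57.8  0.3 95.7 90.8] 0.0
   final yaw -38 [-30.1  17.8 107.1  -9.1  25.7 105.1] 0.0
   final yaw -31 [-32.4  17.4 107.7   1.7  24.9  87.2] 0.0
   final yaw -25 [-34.4  17.2 108.   11.   25.5  71.9] 0.0
th -25 grasp [ 6.  46.4 74.8  0.4 83.8 90.7] 0.0
   out [  5.9  49.   53.7   0.3 102.3  90.7] 0.0
   final yaw -38 [-30.5  18.4 103.6  -5.8  33.4 101.6] 0.0
   final yaw -31 [-32.4  18.  104.2   1.1  32.8  87.9] 0.0
   final yaw -25 [-34.   17.9 104.4   6.9  33.2  76.1] 0.0
0.08 [0.5728 0.1735 0.1393] [0.1433 0.0036 0.0892] [  0.0213 -19.9957  -0.19  ]
0 [0.5456 0.1711 0.0641] [0.1159 0.0036 0.1644] [  0.0213 -19.9957  -0.19  ]
```

>>> apply_moves --motion "0.03 0.001 0.01 0 -5 0 0.06; 0.07 0.002 0.03 0 -10 0 0.06; 0.11 0.003 0.05 0 -15 0 0.06; 0.135 0.0036 0.07 0 -20 -0.2 0.06; 0.1433 0.0036 0.089 0 -20 -0.2 0.06; 0.1433 0.0036 0.089 0 -20 -0.2 0.06; 0.1433 0.0036 0.089 0 -20 -0.2 0.06; 0.1433 0.0036 0.089 0 -20 -0.2 0.06"

```text
time_s: 15.25
position: [0.5724, 0.1737, 0.1414]
tcp_rot: [[0.937, 0.09, -0.339], [0.085, -0.996, -0.031], [-0.34, 0.0, -0.94]]
force: [-0.0, 0.1, 0.4]
opening: 0.691
```

```bash
cat > g1.py <<'E'
from ik import *
Rg=toolR(psi,-20)
for back_ in (.08,0): 
    P=G0+(OFF-back_)*Rg[:,2]; print(back_,P,*delta(P,Rg))
C=cal("wrist"); im=bot.capture("wrist"); big=cv2.resize(im[:,:,::-1],None,fx=1.5,fy=1.5)
for s in (.07,0):
    for y in(-.013,.013):
        for n in (.013,):
            uu=(proj(world(loc(s,y,n),HQ.x),C)[0]+.5)*1.5; cv2.circle(big,tuple(int(v) for v in uu),2,(0,0,255),-1)
uu=(proj(G0,C)[0]+.5)*1.5; cv2.circle(big,tuple(int(v) for v in uu),2,(255,0,0),-1)
cv2.imwrite("pics/g1.png",big); print(st()[2]["time_s"])
E
python3 g1.py
```

```text
0.08 [0.5728 0.1735 0.1393] [0.0011 0.0002 0.0019] [ 0.0269 -0.1279  0.0243]
0 [0.5456 0.1711 0.0641] [0.0009 0.0002 0.0819] [ 0.0269 -0.1279  0.0243]
15.3
```

View pics/g1.png

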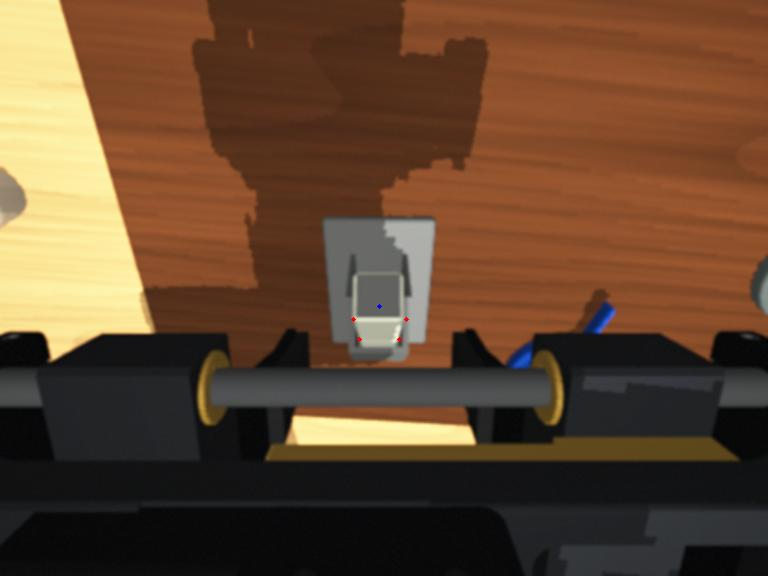

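The predicted tail corners at (353,319) and (406,319) land on the bar's edge, and the bar is centred between the fingers. Descending and closing.

>>> apply_moves --motion "0.001 0 0.015 0 0 0 0.06; 0.001 0 0.035 0 0 0 0.06; 0.001 0 0.055 0 0 0 0.06; 0.001 0 0.072 0 0 0 0.06; 0.001 0 0.081 0 0 0 0.06; 0.001 0 0.081 0 0 0 0.06; 0.001 0 0.081 0 0 0 0.06; 0.001 0 0.081 0 0 0 0"

```text
time_s: 16.3
position: [0.547, 0.1711, 0.0636]
tcp_rot: [[0.936, 0.09, -0.339], [0.084, -0.996, -0.031], [-0.34, 0.0, -0.94]]
force: [-0.9, 0.7, 0.1]
opening: 0.639
```

>>> apply_moves --motion "0 0 0 0 0 0 0; 0 0 0 0 0 0 0; 0 0 0 0 0 0 0; 0 0 0 0 0 0 0; 0 0 0 0 0 0 0; 0 0 0 0 0 0 0; 0 0 0 0 0 0 0; 0 0 0 0 0 0 0"

```text
time_s: 17.3
position: [0.5462, 0.1714, 0.063]
tcp_rot: [[0.936, 0.089, -0.341], [0.084, -0.996, -0.03], [-0.342, -0.0, -0.94]]
force: [0.4, 3.2, 0.2]
opening: 0.302
```

```bash
python3 g1.py; python3 - <<'E'
from ik import *
p,R,s=st(); print("u in tool",R.T@u, "world up",R.T@[0,0,1.],s["opening"],s["force"])
E
```

```text
0.08 [0.5728 0.1735 0.1393] [-0.001   0.0003 -0.0808] [-0.0204 -0.0011 -0.0039]
0 [0.5456 0.1711 0.0641] [-0.001   0.0003 -0.0008] [-0.0204 -0.0011 -0.0039]
17.35
u in tool [ 0.5001 -0.0003 -0.866 ] world up [-0.3419 -0.0003 -0.9397] 0.3028309223072146 [-0.3445  2.9572  0.8866]
```

View pics/g1.png

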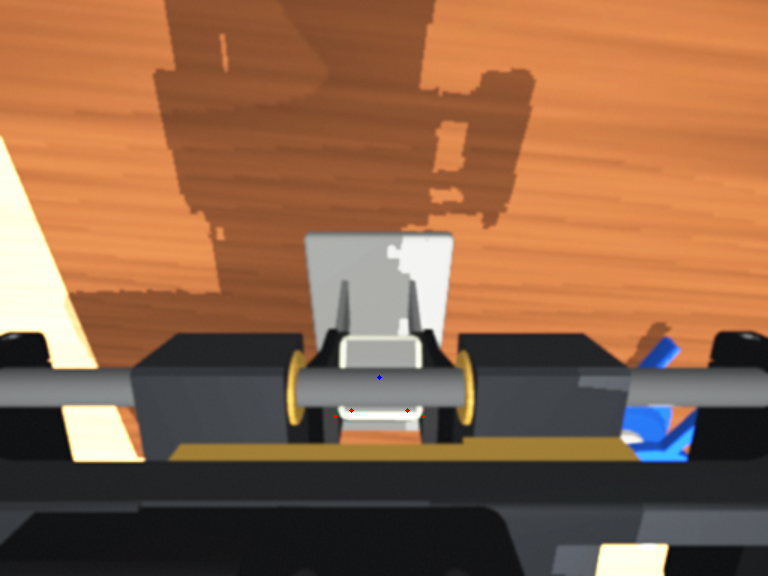

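The lamp is held (opening 0.302 is about 26 mm). Drawing it out along its axis, slowly at first.

>>> apply_moves --motion "0.005 0 -0.0087 0 0 0 0; 0.0125 0 -0.0217 0 0 0 0; 0.02 0 -0.0346 0 0 0 0; 0.0275 0 -0.0476 0 0 0 0; 0.035 0 -0.0606 0 0 0 0; 0.0425 0 -0.0736 0 0 0 0; 0.05 0 -0.0866 0 0 0 0; 0.0575 0 -0.0996 0 0 0 0"

```text
time_s: 18.35
position: [0.6347, 0.1778, 0.1371]
tcp_rot: [[0.936, 0.09, -0.341], [0.084, -0.996, -0.033], [-0.342, 0.002, -0.94]]
force: [0.4, -0.4, -1.7]
opening: 0.299
```

```bash
python3 - <<'E'
from ik import *
p,R,s=st(); print(p,s["opening"],s["force"],s["time_s"])
im=bot.capture("scene"); crop(im,260,100,400,230,5,"pics/d1.png")
im=bot.capture("wrist"); cv2.imwrite("pics/d2.png",cv2.resize(im[150:,100:400,::-1],None,fx=2,fy=2))
E
```

```text
[0.6347 0.1778 0.1371] 0.29880722027807527 [ 0.3995 -0.3862 -1.6949] 18.35
```

View pics/d1.png

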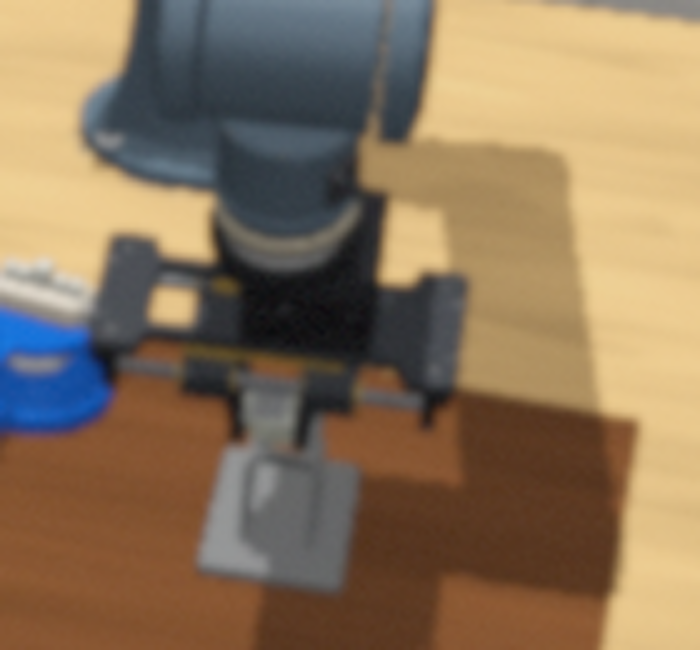

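View pics/d2.png

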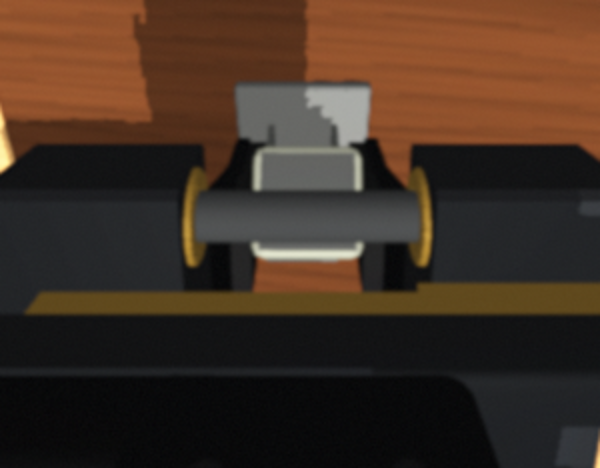

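```bash
cat > t.py <<'E'
from ik import *
def tgt(G,yaw,th): 
    Rt=toolR(yaw,th); return G+OFF*Rt[:,2],Rt
def show(G,yaw,th,j=None):
    P,Rt=tgt(np.array(G),yaw,th); a,b=delta(P,Rt); jj,e=ik(P,Rt,st()[2]["joint_positions"])
    print(np.round(G,3),yaw,th,"->",a.round(4),b.round(2),"ik",jj.round(0),round(e,3))
if __name__=="__main__":
    p,R,s=st(); print("grip now",p-OFF*R[:,2],s["time_s"])
    show(G0+u*.155,psi,-20)
    show(G0+u*.17+[0,0,.08],psi,-20)
    show([.63,.14,.30],0,-10)
    show([.61,.08,.32],-5,0)
E
python3 t.py
```

```text
grip now [0.6563 0.1799 0.1935] 18.45
[0.684 0.184 0.219] 5.144463206011314 -20 -> [ 0.0173 -0.0011 -0.0338] [ 0.11 -0.23 -0.04] ik [ 6. 47. 53.  0. 99. 91.] 0.0
[0.695 0.185 0.309] 5.144463206011314 -20 -> [-0.0022 -0.001  -0.122 ] [ 0.11 -0.23 -0.04] ik [  6.  45.  45.   0. 110.  91.] 0.0
[0.63 0.14 0.3 ] 0 -10 -> [-0.0539  0.0366 -0.091 ] [1.43 9.76 4.95] ik [ 2. 33. 68.  0. 89. 92.] 0.0
[0.61 0.08 0.32] -5 0 -> [-0.0745  0.0955 -0.1037] [ 1.86 19.71 10.02] ik [-3. 25. 78. -0. 77. 92.] 0.0
```

>>> apply_moves --motion "0.009 0 -0.017 0 0 0 0; 0.017 -0.001 -0.034 0 0 0 0; 0.015 -0.001 -0.055 0 0 0 0; 0.007 -0.001 -0.08 0 0 0 0; 0 -0.001 -0.105 0 0 0 0; -0.002 -0.001 -0.122 0 0 0 0; -0.002 -0.001 -0.122 0 0 0 0; -0.002 -0.001 -0.122 0 0 0 0"

```text
time_s: 19.45
position: [0.6727, 0.1832, 0.2508]
tcp_rot: [[0.935, 0.09, -0.343], [0.084, -0.996, -0.032], [-0.345, 0.001, -0.939]]
force: [0.9, 0.9, -2.8]
opening: 0.292
```

```bash
cat > t2.py <<'E'
from t import *
p,R,s=st(); print("grip now",p-OFF*R[:,2],s["time_s"],s["opening"],s["force"])
show([.66,.13,.31],0,-10)
show([.63,.06,.31],-7,0)
show([.60,-.03,.31],-15,10)
show([.575,-.12,.31],-23,20)
show([tooth[0],tooth[1],.31],-31,30)
show([tooth[0],tooth[1],.269],-31,30)
E
python3 t2.py
```

```text
grip now [0.693  0.1851 0.3064] 19.45 0.29192498575599324 [ 0.8576  0.8772 -2.8274]
[0.66 0.13 0.31] 0 -10 -> [-0.0262  0.051   0.0088] [ 1.39 10.15  4.96] ik [ 2. 35. 62.  0. 93. 92.] 0.0
[0.63 0.06 0.31] -7 0 -> [-0.0502  0.1189  0.0186] [ 2.19 20.08 12.01] ik [-5. 27. 76. -0. 77. 92.] 0.0
[ 0.6  -0.03  0.31] -15 10 -> [-0.0771  0.2094  0.0276] [ 1.85 29.84 20.29] ik [-13.  21.  88.  -0.  61.  92.] 0.0
[ 0.575 -0.12   0.31 ] -23 20 -> [-0.1012  0.3028  0.0337] [ 0.09 39.32 28.72] ik [-23.  16.  97.  -0.  47.  90.] 0.0
[ 0.546 -0.211  0.31 ] -31 30 -> [-0.1323  0.3985  0.0405] [-3.15 48.43 37.16] ik [-32.  14. 105.   1.  31.  88.] 0.0
[ 0.546 -0.211  0.269] -31 30 -> [-0.1181  0.3985  0.079 ] [-3.15 48.43 37.16] ik [-32.  17. 108.   2.  25.  87.] 0.0
```

>>> apply_moves --motion "-0.013 0.025 0.004 0.7 5 2.5 0; -0.026 0.051 0.009 1.4 10.1 5 0; -0.038 0.085 0.014 1.8 15 8.5 0; -0.05 0.119 0.019 2.2 20 12 0; -0.064 0.165 0.023 2 25 16 0; -0.077 0.209 0.028 1.9 29.8 20.3 0; -0.077 0.209 0.028 1.9 29.8 20.3 0; -0.077 0.209 0.028 1.9 29.8 20.3 0"

```text
time_s: 20.45
position: [0.6101, -0.0318, 0.2516]
tcp_rot: [[0.951, -0.259, 0.168], [-0.256, -0.966, -0.043], [0.173, -0.002, -0.985]]
force: [0.6, 0.4, -1.9]
opening: 0.298
```

```bash
python3 t2.py | tail -4; python3 - <<'E'
from ik import *
p,R,s=st(); print(p-OFF*R[:,2],s["opening"],s["force"],s["qvel"])
im=bot.capture("scene"); crop(im,130,40,330,190,4,"pics/e1.png")
im=bot.capture("wrist"); cv2.imwrite("pics/e2.png",cv2.resize(im[150:,100:400,::-1],None,fx=2,fy=2))
E
```

```text
[ 0.6  -0.03  0.31] -15 10 -> [ 0.0001  0.0009 -0.    ] [-0.13  0.03 -0.04] ik [-13.  21.  88.  -0.  61.  92.] 0.0
[ 0.575 -0.12   0.31 ] -23 20 -> [ 0.0094  0.0971 -0.0013] [-2.2  10.02  7.68] ik [-23.  16.  97.  -0.  47.  90.] 0.0
[ 0.546 -0.211  0.31 ] -31 30 -> [ 0.0136  0.1978 -0.0053] [-5.62 19.92 15.05] ik [-32.  14. 105.   1.  31.  88.] 0.0
[ 0.546 -0.211  0.269] -31 30 -> [0.0065 0.1979 0.0351] [-5.62 19.92 15.05] ik [-32.  17. 108.   2.  25.  87.] 0.0
[ 0.6002 -0.0292  0.31  ] 0.2978272467285052 [ 0.6067  0.4009 -1.9409] [ 1.3293  0.6358 -1.7347  0.0257 -0.1297  0.0789]
```

View pics/e1.png

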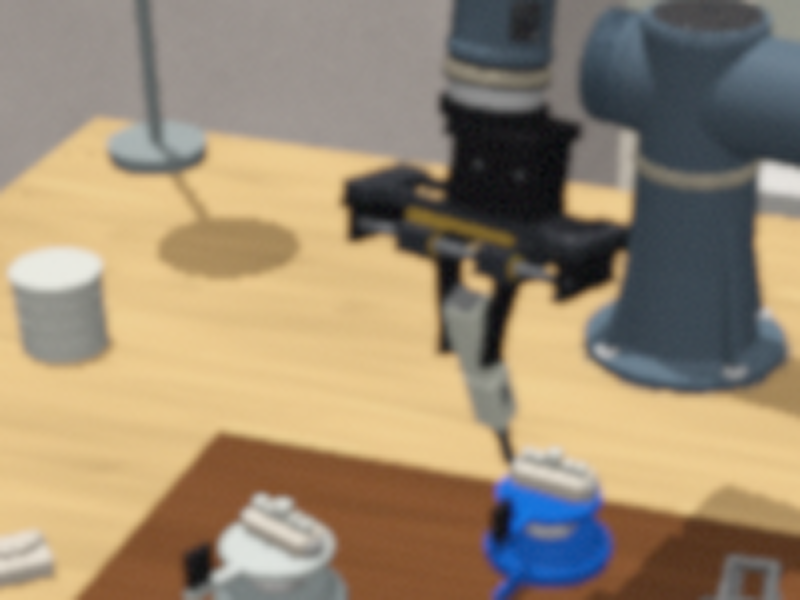

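View pics/e2.png

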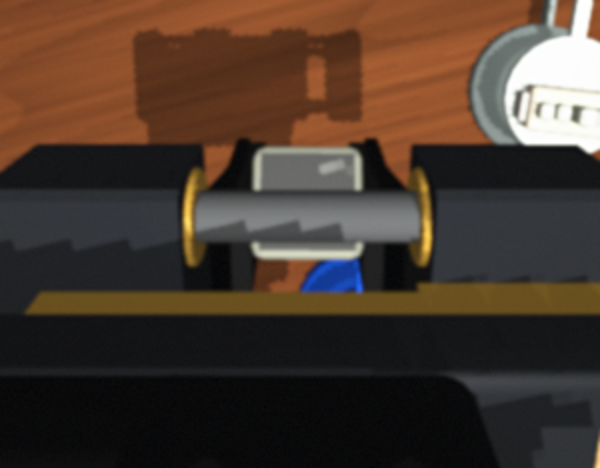

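The lamp's tail sits in the same pixels of the wrist view as just after drawing, so it has not slipped. Continuing to above the tooth.

>>> apply_moves --motion "0.003 0.03 0 -0.7 3.3 2.5 0; 0.006 0.06 -0.001 -1.4 6.7 5.1 0; 0.0094 0.097 -0.001 -2.2 10 7.7 0; 0.011 0.13 -0.003 -3.3 13.3 10.1 0; 0.0125 0.165 -0.004 -4.4 16.6 12.6 0; 0.0136 0.198 -0.005 -5.6 19.9 15 0; 0.0136 0.198 -0.005 -5.6 19.9 15 0; 0.0136 0.198 -0.005 -5.6 19.9 15 0"

```text
time_s: 21.55
position: [0.5723, -0.2256, 0.2591]
tcp_rot: [[0.743, -0.513, 0.43], [-0.444, -0.859, -0.256], [0.501, -0.001, -0.866]]
force: [-0.1, 0.7, -1.6]
opening: 0.3
```

```bash
cat > fin.py <<'E'
from t import *
import sys
p,R,s=st(); ax=R@np.array([.5,0,-.866]); G=p-OFF*R[:,2]; tip=G-.14*ax
print("grip",G,"axis",ax,"tip est",tip,s["time_s"],s["opening"],s["force"],s["qvel"].round(1))
show([tooth[0],tooth[1],.31],-31,30); show([tooth[0],tooth[1],.269],-31,30)
k=np.load("stand.npy")
for n in("scene","top"):
    C=cal(n); im=bot.capture(n); S=5 if n=="scene" else 6
    u0=proj(tooth,C)[0]; x0,y0=int(u0[0])-60,max(0,int(u0[1])-75); x0=max(x0,0)
    big=cv2.resize(im[y0:y0+105,x0:x0+120,::-1],None,fx=S,fy=S,interpolation=cv2.INTER_CUBIC)
    for P,c in ((tooth,(0,0,255)),(tip,(255,0,255)),(G,(0,255,0)),(G+.03*ax,(255,255,0))):
        uu=((proj(P,C)[0]-[x0,y0]+.5)*S); cv2.circle(big,tuple(int(v) for v in uu),2,c,-1)
    cv2.imwrite(f"pics/{n}_{sys.argv[1]}.png",big)
im=bot.capture("wrist"); cv2.imwrite(f"pics/wr_{sys.argv[1]}.png",cv2.resize(im[:,:,::-1],None,fx=1.5,fy=1.5))
E
python3 fin.py a
```

```text
grip [ 0.5468 -0.2104  0.3103] axis [-0.001 -0.     1.   ] tip est [ 0.547  -0.2104  0.1704] 21.55 0.2997633921093204 [-0.1251  0.714  -1.5711] [ 0.5 -0.2 -0.3 -0.  -0.3 -0. ]
[ 0.546 -0.211  0.31 ] -31 30 -> [-0.0011  0.0011 -0.0002] [-0.1  -0.05  0.11] ik [-32.  14. 105.   1.  31.  88.] 0.0
[ 0.546 -0.211  0.269] -31 30 -> [-0.0216  0.0011  0.0353] [-0.1  -0.05  0.11] ik [-32.  17. 108.   2.  25.  87.] 0.0
```

View pics/scene_a.png

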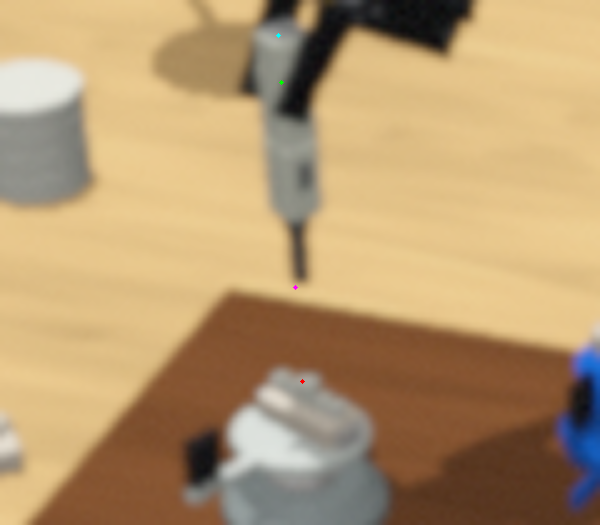

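View pics/wr_a.png

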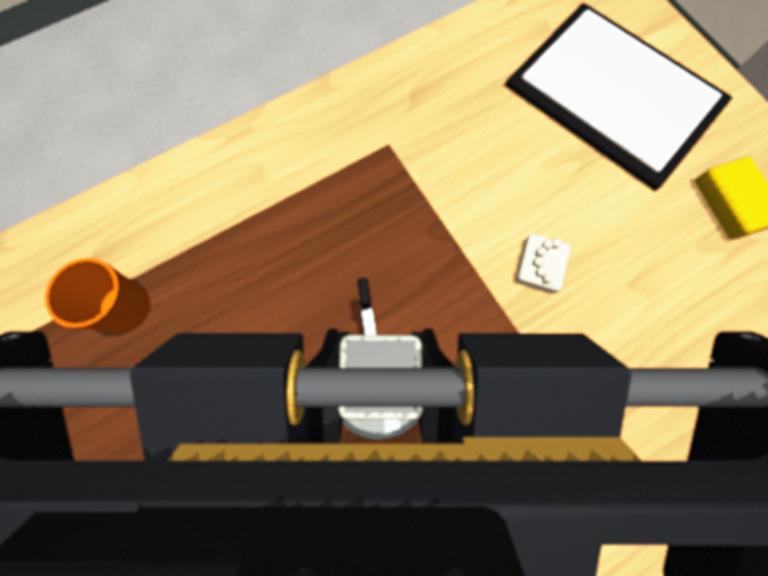

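View pics/top_a.png

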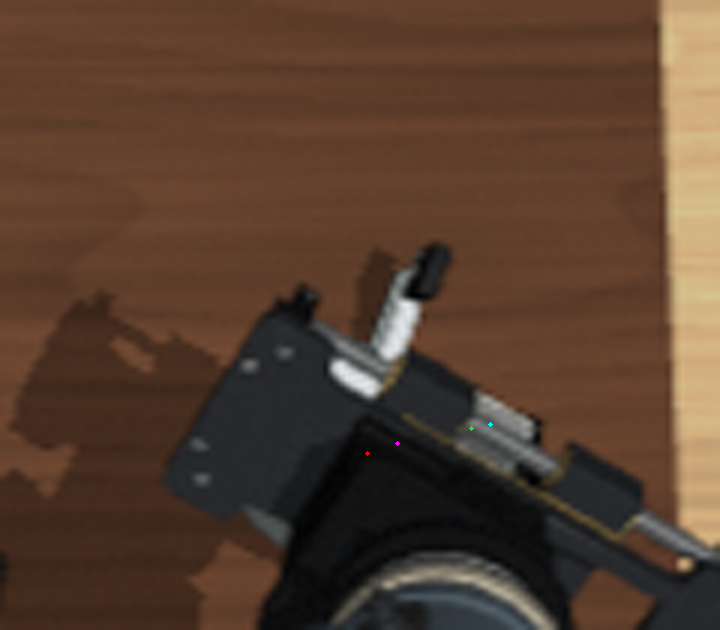

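The tip is above the tooth with the lamp vertical to within about 2°. The scene-view offset of (+6,−9) enlarged px is the same for tip and stand, so it cancels. Lowering to about 30 mm above the tooth.

>>> apply_moves --motion "-0.003 0.0003 0.005 0 0 0 0; -0.007 0.0005 0.011 0 0 0 0; -0.011 0.0008 0.018 0 0 0 0; -0.015 0.001 0.025 0 0 0 0; -0.019 0.001 0.031 0 0 0 0; -0.0215 0.001 0.035 0 0 0 0; -0.0215 0.001 0.035 0 0 0 0; -0.0215 0.001 0.035 0 0 0 0"

```text
time_s: 22.7
position: [0.5704, -0.2269, 0.2185]
tcp_rot: [[0.742, -0.514, 0.431], [-0.445, -0.858, -0.258], [0.502, -0.0, -0.865]]
force: [0.0, -0.3, -1.5]
opening: 0.297
```

```bash
python3 fin.py b; python3 - <<'E'
from h import *
for c in ("scene","top"):
  bot.capture(c)
  for n in ["lamp_tip","tooth_top","cup","jar","cast"]: print(c,n,[(np.round(d["point"],3).tolist(),round(d["p"],2)) for d in bot.find_in(n,c)])
E
```

```text
grip [ 0.5449 -0.2117  0.2697] axis [-0.0022  0.0011  1.    ] tip est [ 0.5452 -0.2118  0.1297] 22.7 0.29734476794786907 [ 0.     -0.2772 -1.5305] [ 0.  -0.3 -0.2  0.   0.   0.1]
[ 0.546 -0.211  0.31 ] -31 30 -> [ 0.0202 -0.001  -0.0348] [-0.04 -0.14  0.05] ik [-32.  14. 105.   1.  31.  88.] 0.0
[ 0.546 -0.211  0.269] -31 30 -> [-0.0004 -0.001   0.0006] [-0.04 -0.14  0.05] ik [-32.  17. 108.   2.  25.  87.] 0.0
scene lamp_tip [([0.548, -0.212, 0.227], 0.93), ([0.569, -0.218, 0.066], 0.55)]
scene tooth_top [([0.569, -0.22, 0.069], 0.74), ([0.421, -0.031, 0.067], 0.72)]
scene cup [([0.793, -0.002, 0.051], 0.58)]
scene jar [([0.575, 0.468, 0.037], 0.59)]
scene cast [([0.588, -0.442, 0.017], 0.72)]
top lamp_tip [([0.544, -0.21, 0.295], 0.63)]
top tooth_top [([0.415, -0.027, 0.064], 0.8), ([0.608, -0.229, 0.062], 0.51), ([0.56, 0.46, 0.066], 0.18)]
top cup [([0.788, -0.004, 0.032], 0.96)]
top jar [([0.562, 0.461, 0.066], 0.8)]
top cast [([0.57, -0.441, 0.015], 0.69)]
```

View pics/scene_b.png

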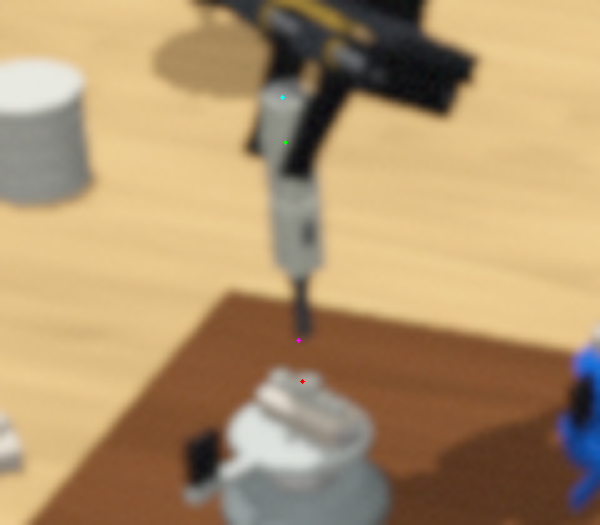

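```bash
python3 - <<'E'
from h import *
im=bot.capture("scene"); big=cv2.resize(im[165:225,155:235,::-1],None,fx=9,fy=9,interpolation=cv2.INTER_CUBIC)
C=cal("scene"); k=np.load("stand.npy"); c,s=np.cos(k[2]),np.sin(k[2])
def W(x,y,z): return [k[0]+c*x-s*y,k[1]+s*x+c*y,.055+z]
for y,z in ((0,.044),(.0065,.044),(-.0065,.044),(.013,.037),(.026,.037),(-.013,.037),(-.026,.037)):
    u=(proj(W(-.008,y,z),C)[0]-[155,165]+.5)*9; cv2.circle(big,tuple(int(v) for v in u),2,(0,0,255) if y==0 else (255,0,255),-1)
cv2.imwrite("pics/z.png",np.clip(big*1.0,0,255).astype(np.uint8)); print(st()[2]["time_s"])
E
```

```text
23.5
```

View pics/z.png

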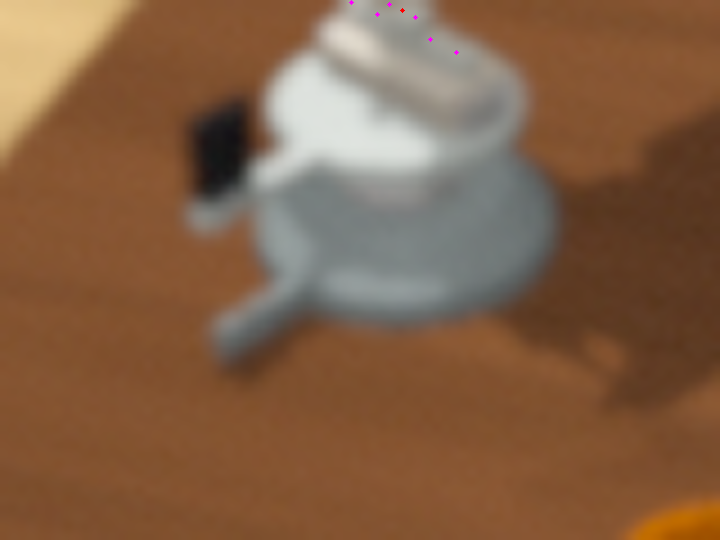

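```bash
python3 - <<'E'
from h import *
im=bot.capture("scene"); big=cv2.resize(im[140:190,165:235,::-1],None,fx=11,fy=11,interpolation=cv2.INTER_CUBIC)
C=cal("scene"); k=np.load("stand.npy"); c,s=np.cos(k[2]),np.sin(k[2])
def W(x,y,z): return [k[0]+c*x-s*y,k[1]+s*x+c*y,.055+z]
for y,z in ((0,.044),(.0065,.044),(-.0065,.044),(.026,.037),(-.026,.037)):
    u=(proj(W(-.008,y,z),C)[0]-[165,140]+.5)*11; cv2.circle(big,tuple(int(v) for v in u),2,(0,0,255) if y==0 else (255,0,255),-1)
cv2.imwrite("pics/z2.png",big)
E
```

```text
(no output)
```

View pics/z2.png

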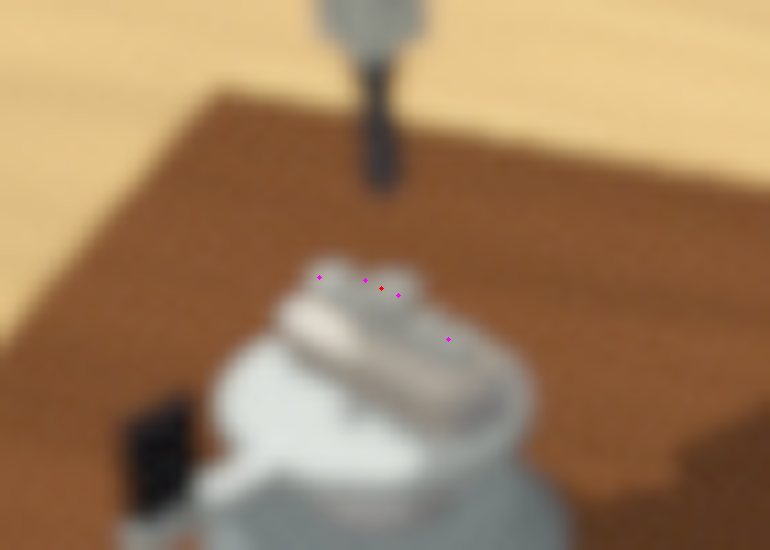

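In the close crop the tall tooth is at (395,278) and the nose tip at (382,190). After perspective that puts the tip within about 2 mm sideways and about 30 mm above. Cup, jar and cast have not moved. Handing in.

```bash
python3 -c "
from rig import bot
print(bot.hand_in()); print(bot.read_state()['time_s'])"
```

```text
the job is handed in; nothing more can be done
None
the job is handed in; nothing more can be done
```

I set the stand, drew the lamp out of its holster, and handed the job in with the lamp held nose-down over the tall middle tooth. The hand-in gave no verdict.

- **Stand:** I swivelled and levelled it by the tab, then let go. Camera overlays afterwards put the arm over the rib within about 1° and the plate level within about 2°.
- **Lamp:** Its nose is about 30 mm above the tall tooth and within about 2 mm sideways, vertical to about 1–2°. The fingers read 26 mm open on the bar and the arm was at rest. Nothing showed the lamp touching the stand.
- **Bystanders:** Cup, jar and cast were found within about 4 mm of their first positions, which is the detector's own accuracy.
- **Time:** about 24 s of the 61 s used.

**What went wrong or disagreed:**
- The first grasp of the tab missed. The real fingertips end about 40 mm short of the reported TCP, so the fingers shut just above it. They pushed its tilt from about 15° to 10.5°, which I measured and corrected for.
- The scene camera showed a steady offset of 1–2 pixels against my model. It was about the same for the tip and the tooth, so it largely cancels.
- The point finder's late `lamp_tip` and `tooth_top` heights disagreed with my measurements. It reports the middle of the visible surface, so I did not use them.

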